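# Fit a plug-in battery pack under its contact lip and hold it home

## Task

Lever the control unit's lid up with the flat-bladed pry tool through the notch in its front wall, swing the lid back until it stands at least upright, and lay the pry tool down on the bench beside the unit. Then set the battery pack flat on the unit's floor, slide its tongue in under the lip of the contact bay and push against the sprung contacts until its shoulder is fully home against the lip; finish while still gripping it and holding it pressed home there, so that I can read the self-test. Leave the other things on the bench where they are.

Things in the scene. Friction and masses are not known exactly. Their poses are not given: they have to be found in the camera images.
- unit: Grey plastic control unit with hinged lid, in an aluminium nest plate (150 x 190 x 8 mm) fixed to the bench. Origin: centre of the plate's underside, on the bench; z up, +x from the front wall (with pry notch, nearest the robot) to the hinge wall, +y to the left wall (contact bay). In mm here: housing x -65..65, y -85..85, top z 52, walls 3 thick, inner floor z 11.
- home (a point): Unit frame (-6, 24, 11) mm: where the pack's origin lies when it is fully home, its x axis then along the unit's +y. The inner floor (z 11) is clear over unit x -62..62 and y -40..54 to set the pack down; at y below -41 is a circuit board with parts up to z 26. With the lid open the unit is open from above.
- bay (a point): On the inner floor below the middle of the lip's front edge: unit frame (-6, 54, 11) mm. The lip is a moulded roof 45 wide (x), 4 thick, z 22 to 26, reaching from its front edge at y 54 to the left wall. Below it is a slot 37 wide (unit x -24.5..12.5) and 11 high with side cheeks, open towards -y, the sprung contacts inside.
- contacts (a joint): Travel of the sprung contact carrier in the slot along unit +y, m: 0 at rest, stop at 0.007. Its face rests 8 mm behind the lip's front edge, so the tongue meets it with the pack's shoulder 5 mm from the lip; 0.005 when the shoulder touches the lip. Spring 1400 N/m, 2.8 N preload: 10 N when home; it pushes the pack back out if let go.
- notch (a point): Middle of the pry notch in the top of the unit's front wall, on the outer face: unit frame (-65, 0, 45.5) mm. It is 28 wide (y) and 7 high (z 42 to 49), through the 3 mm wall; the closed lid's underside (z 49) is its roof. A level blade goes in along the unit's +x; behind the wall it is free below the lid. A black arrow on the lid points to it.
- lid (a joint): Opening angle of the lid, rad: 0 closed (flush in the rim), 1.57 upright, stop at 1.9. A plate 126 (unit x) x 163 (y) x 3 mm, 0.1 kg, hinged along unit y at the far top edge (point lid_hinge); its front edge rises. The hinge is stiff (friction 0.15 N m, so about 2 N at the front edge): the lid stays where it is left.
- lid_hinge (a point): Middle of the lid's hinge line: unit frame (65, 0, 52) mm. The closed lid's top face is at this height and its front edge 127 mm nearer the front.
- pack: Black battery pack, paper sticker on top, 0.1 to 0.19 kg: body 60 (x) x 36 (y) x 26 (z) mm; at its +x end a contact tongue 13 long, 32 wide, 8.5 high, level with the underside, with brass strips. Origin: centre of the body's underside; shoulder (end face above the tongue) at x 30, tongue tip at x 43 mm. Starts flat on the bench, tongue roughly to +y.
- pry: Pry tool lying flat: black ribbed square handle 95 x 13 x 14 mm (x -47.5..47.5) and a flat steel blade 60 long, 12 wide, 2.2 thick at mid-height of the handle (z 7). 0.05 kg. Origin: middle of the handle's underside; +x to the blade tip, z up, y across the handle. Blade points roughly to +x at the start.
- pry_tip (a point): Middle of the pry tool's blade tip: pry frame (107.5, 0, 7) mm.
- screwdriver: Bystander: screwdriver with a round black handle 86 x 18 mm and a round shaft 70 x 5.6 mm, lying; origin under the handle's middle, +x to the shaft.
- relay: Bystander: black relay module 50 x 44 x 18 mm with a green terminal strip on top at its -x end (26 high there), no tongue; origin: centre of its underside.
- mug: Bystander: white mug, radius 40, 92 high; origin: centre of its underside, handle at +y.
- jar: Bystander: small amber jar with a black cap, radius 21, 58 high; origin: centre of its underside.
- tweezers: Bystander: steel tweezers 115 x 14 x 8 mm, lying; origin under the middle, +x to the points.
- mouse: Bystander: black computer mouse 100 (x) x 60 x 34 mm; origin: centre of its underside.
- parts_tray: Bystander: black tray 110 x 160 x 22 mm with small switches in it; origin: centre of its underside.
Things that resemble listed ones, but are neither listed nor needed, are in the scene too. What is shaped like the pry but green or purple is not meant. What is shaped like the pack but purple is not meant.

How it is judged (in metres and radians):
On the way, in this order (a step that is already met when the one before it is completed fails the run):
1. the lid is levered up by the pry tool (past 0.25 rad with the tool bearing on it) (value of joint lid above 0.25 rad and contact force between pry and lid above 0.2 N), for 0.1 s.
2. the lid stands open, upright or beyond (at least 1.4 rad) (value of joint lid above 1.4 rad), for 0.2 s.
At the end, for the whole second after the job is handed in: Fingers on the pack: flat on the floor, in line with the bay (5.5 mm, 0.12 rad), shoulder within 2 mm of the lip, contacts pushed in 2.8 mm or more with over 4 N, at rest; lid open 1.4 rad or more; pry tool let go, lying on the bench clear of the unit (value of joint lid above 1.4 rad and y of pack in the frame of unit between 0.022 and 0.027 m and x of pack in the frame of unit between -0.0115 and -0.0005 m and z of pack in the frame of unit between 0.008 and 0.0145 m and angle between pack's own z axis and vertical below 0.09 rad and angle between the x axis of pack and the y axis of unit, either way round below 0.12 rad and value of joint contacts above 0.0028 m and contact force between pack and contacts above 4 N and contact force between the fingers and pack above 1 N and linear speed of each of pack, pry below 0.02 m/s and height (world z) of pry below 0.02 m and height (world z) of pry_tip below 0.03 m and contact force between each of the arm, the fingers and pry below 0.2 N and horizontal distance between pry_tip and unit above 0.07 m); the arm keeps its last pose, push and grip.
It fails at once if a bystander is disturbed (moved more than 30 mm) (distance of any of screwdriver, relay, mug, jar, tweezers, mouse, parts_tray from where it was at the start of the episode above 0.03 m).
It also fails if it takes over 72 s, if anything falls off the work surface, if the arm or the gripper's body presses on something with over 40 N, if the wrist force passes 120 N, or if a joint passes its speed limit or range.

## Robot

A 7-joint arm with a two-finger parallel gripper is mounted at the origin on the work surface. World frame = base frame: x ahead of the robot, y to its left, z up, the work surface at z = 0. Lengths are in m, angles in degrees, forces in N, time in s.
With the tool pointing down it reaches from about 0.425 to 0.875 m from the base axis. Payload 4.7 kg.
Tool frame: the origin (TCP) lies on the front face of the gripper's body, between the roots of the fingers; the fingertips stand 70 mm ahead of it and the grasp point (between the pads) lies 51 mm ahead of it; z points along the fingers, y is the direction in which the jaws open and shut (so a half turn about z gives the same grasp; the last joint's range is limited). The gripper opens to 87 mm and grips with 3 to 60 N. Pads are 19 mm wide; open, the fingers measure 117 mm over their backs; the gripper's body (75 mm by 190 mm) begins 51 mm behind the grasp point.
Start: joints at [-76.427, 18.392, -4.016, 83.108, 1.295, 78.541, -3.26], TCP at [0.144, 0.634, 0.292] pointing down, gripper open.
Joint ranges: [-163.93, 163.93], [-17.29, 119.83], [-79.2, 71.16], [3.27, 140.29], [-89.18, 269.18], [5.43, 117.66], [-154.24, 154.24]. Speed limits (degrees/s): [147.25, 147.25, 180, 180, 180, 180, 180].

## Interface

Orientations are given as [roll, pitch, yaw] about the fixed x, y, z axes, in that order (R = Rz(yaw) Ry(pitch) Rx(roll)).
In Python, from cell import env gives the robot as it stands.
- The arm moves only by the tool drive_tool, never from a script. Its argument "commands" is a list of rows, each a list of 7 numbers: the shift along the tool's x, y, z in cm, then the turn, a rotation vector about the tool's x, y, z in degrees, then the opening, from 0 (shut) to 1 (fully open). In form: [[tx, ty, tz, rx, ry, rz, hand], ...]. A call has 1 to 20 rows; each row shifts and turns the commanded pose from where the row before left it, along the tool's axes as they then stand; what a row does not reach is not made up. A row lasts 1/12 s, in which the tool goes at most 41.7 mm and 7.16 degrees, less where a joint would pass 70% of its speed; a pose out of reach is approached as far as the arm can. A call is refused whole if a number of a shift passes 4.17 or a number of a turn 7.16, either way. A call with a gripper value outside its range is refused whole. The fingers move at their own pace and stop on an object; "force" is the grip in N (left out, the last holds). Time passes only in rows, so rows that do not move let the fingers close. It gives the time, the measured TCP pose, the force and the opening at its end, in the units of the state.
- env.get_obs(): the state, without advancing time (a new reading comes with each control period).
- env.read_camera(name): name is "scene" or "top" or "wrist"; returns a dict with "img" (480x640x3 uint8, blue, green, red), "mtx" (3x3 intrinsics, pixels), "k1" (the pictures are not rectified: a ray, as slopes to the right and down, at radius r is drawn at 1 + k1 r^2 times it, then the intrinsics apply), "pose" (4x4, takes a point from camera to world coordinates). Camera axes: x right, y down, z forward; pixel columns grow to the right and rows downward; lengths in m; the calibration is good to about 2 mm. A picture is of the moment at which its call begins. There is no depth.
- env.sign_off(): hands the job in, once; it reports no verdict.
The state is a dict: "time_s": time; "qpos": joint angles; "joint_velocities": joint speeds; "effort": joint torques, N m; "tool_pos": TCP position; "tool_rot": TCP orientation; "force": force on the tool from outside, world axes, zero at the start; "wrist_torque": the same for the moment, N m; "grip_width": finger opening in m.
Only numpy, scipy, OpenCV 4.12 (cv2) and the standard library are available. Lean on these libraries where they do the work, as an engineer would, in place of code of your own. Each camera call takes 0.05 s, during which the arm holds its last target.

## Working session

There is one attempt and no reset: what is moved stays moved. The work goes in short steps, Python scripts to look and compute and a tool call to move; the robot and the scene stay as the last step left them, time stands still between calls to the robot, and variables do not carry over. Pictures are saved under pics/ and viewed, and the job is handed in when it is done.

Besides the shell and the picture viewer there is one more tool, called as name([rows], argument=value, ...), one row to a line, values as JSON. drive_tool: Moves the arm, as the interface text tells. Its arguments: {"type":"object","properties":{"commands":{"type":"array"},"force":{"type":"number"}},"required":["commands"]}

```bash
ls; mkdir -p pics; python3 - <<'E'
from cell import env
import cv2
print(env.get_obs())
for n in ["scene","top","wrist"]:
    c=env.read_camera(n); cv2.imwrite(f"pics/{n}0.png",c["img"]); print(n,c["mtx"],c["k1"],c["pose"])
E
```

```text
pics
{'time_s': 0.0, 'qpos': array([-76.42700376,  18.43837673,  -4.0163209 ,  83.17379715,
         1.29474331,  78.54126885,  -3.25995586]), 'joint_velocities': array([ 0.05305371,  0.04144597,  0.07793808,  0.04407656,  0.03478571,
       -0.02055305,  0.04881771]), 'effort': array([-3.11277090e-04, -4.91296148e+01, -4.03993204e-01, -3.12523520e+01,
       -6.39570644e-02,  4.36169305e-02,  1.59606743e-04]), 'tool_pos': array([0.14356218, 0.63352038, 0.29117892]), 'tool_rot': array([-1.79891789e+02,  5.24171765e-03,  1.67237476e+02]), 'force': array([-0.10694042, -0.32711158, -0.65598803]), 'wrist_torque': array([ 0.04208099, -0.04969613, -0.03424827]), 'grip_width': 0.08674656871402502}
scene [[446.29686699   0.         318.87276931]
 [  0.         446.29686699 241.99265901]
 [  0.           0.           1.        ]] 0.03786259595846929 [[ 0.49157886  0.53975866 -0.68338189  1.22910046]
 [ 0.87082798 -0.30200689  0.38787945 -0.4156761 ]
 [ 0.00297525 -0.78578141 -0.61849715  0.70635897]
 [ 0.          0.          0.          1.        ]]
top [[506.78332935   0.         315.01119973]
 [  0.         506.78332935 240.12111598]
 [  0.           0.           1.        ]] -0.0707547864597806 [[ 0.02325066 -0.9929162   0.11651965  0.40790534]
 [-0.99952293 -0.02545758 -0.01748783  0.01796123]
 [ 0.02033026 -0.11605746 -0.99303441  1.10798649]
 [ 0.          0.          0.          1.        ]]
wrist [[343.72540531   0.         320.79973364]
 [  0.         343.72540531 241.41764297]
 [  0.           0.           1.        ]] -0.0009111055068155417 [[ 0.22135623  0.94631723  0.23555279  0.07927252]
 [ 0.97519191 -0.21443721 -0.05493112  0.64765044]
 [-0.00147098  0.24186852 -0.97030792  0.38336654]
 [ 0.          0.          0.          1.        ]]
```

View pics/top0.png

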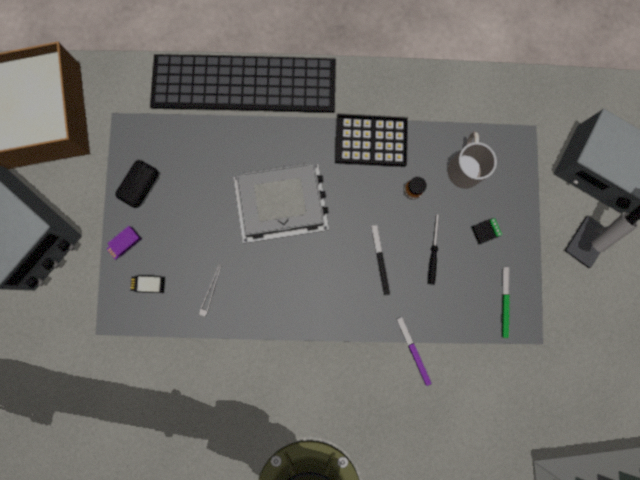

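View pics/scene0.png

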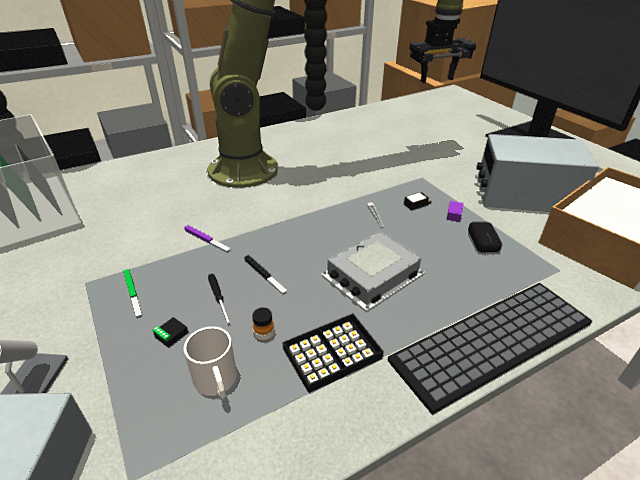

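View pics/wrist0.png

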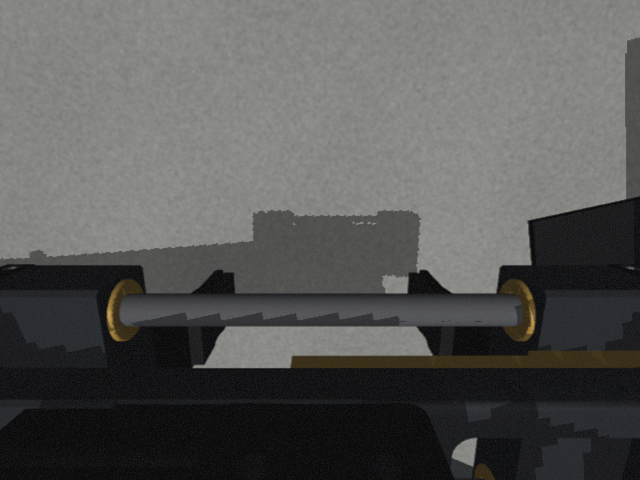

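The top view shows the unit around (282,202), the pack at (148,284) with its tongue to the left, and the black pry at (381,262) with its blade up. I'll zoom in next.

```bash
cat > h.py <<'E'
import numpy as np, cv2
from scipy.spatial.transform import Rotation as R
def ray(c,u,v):
    p=cv2.undistortPoints(np.array([[[u,v]]],float),c["mtx"],np.array([c["k1"],0,0,0,0.]))[0,0]
    return c["pose"][:3,:3]@np.array([p[0],p[1],1])
def at(c,u,v,z):
    d=ray(c,u,v);o=c["pose"][:3,3];return o+d*(z-o[2])/d[2]
def proj(c,P):
    T=np.linalg.inv(c["pose"]);P=np.atleast_2d(P)
    r=cv2.projectPoints(P.astype(float),cv2.Rodrigues(T[:3,:3])[0],T[:3,3],c["mtx"],np.array([c["k1"],0,0,0,0.]))[0]
    return r[:,0]
def crop(img,u0,v0,u1,v1,s,name):
    cv2.imwrite("pics/"+name,cv2.resize(img[v0:v1,u0:u1],None,fx=s,fy=s,interpolation=cv2.INTER_CUBIC))
E
python3 - <<'E'
import cv2; from h import *
i=cv2.imread("pics/top0.png")
crop(i,225,155,345,245,6,"t_unit.png")
crop(i,110,260,190,320,8,"t_pack.png")
crop(i,350,215,430,305,6,"t_pry.png")
i=cv2.imread("pics/scene0.png")
crop(i,315,185,435,315,4,"s_unit.png")
E
```

```text
(no output)
```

View pics/t_unit.png

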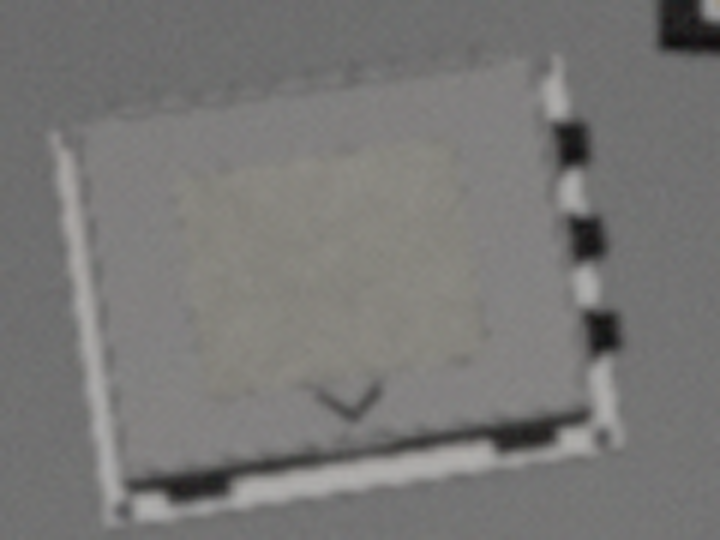

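View pics/t_pack.png

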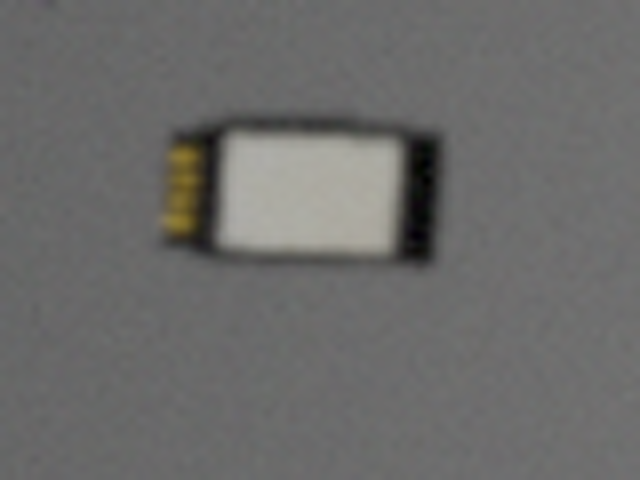

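View pics/t_pry.png

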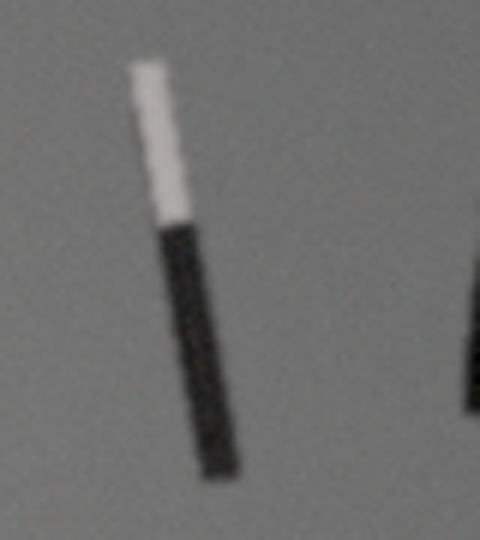

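View pics/s_unit.png

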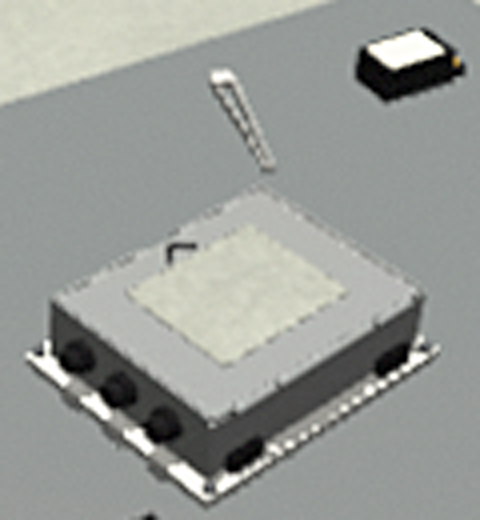

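```bash
cat >> h.py <<'E'
from scipy.optimize import least_squares
def fit(c,local,pix,x0):
    local=np.array(local,float);pix=np.array(pix,float)
    def W(p):
        M=R.from_euler('z',p[2]).as_matrix();return local@M.T+[p[0],p[1],0]
    f=lambda p:(proj(c,W(p))-pix).ravel()
    s=least_squares(f,x0,x_scale=[.1,.1,1],loss='soft_l1')
    return s.x,f(s.x).reshape(-1,2)
E
python3 - <<'E'
from cell import env
from h import *
np.set_printoptions(precision=4,suppress=True)
c=env.read_camera("top"); print(env.get_obs()["time_s"])
def P(l,u0,v0,s): return [(u0+(a+.5)/s-.5,v0+(b+.5)/s-.5) for a,b in l]
x,r=fit(c,[(-.065,.085,.052),(-.065,-.085,.052),(.065,.085,.052),(.065,-.085,.052),(-.075,.095,.008),(-.075,-.095,.008),(.075,.095,.008),(.075,-.095,.008)],
 P([(125,483),(590,412),(80,122),(538,62),(110,522),(620,445),(57,135),(557,55)],225,155,6),[.47,.05,.1]); print("unit",x,np.degrees(x[2]));print(r)
x,r=fit(c,[(.03,.018,.026),(.03,-.018,.026),(-.03,.018,.026),(-.03,-.018,.026),(.043,.016,.0085),(.043,-.016,.0085)],
 P([(210,257),(217,125),(432,260),(438,132),(163,243),(172,140)],110,260,8),[.3,.3,1.5]); print("pack",x,np.degrees(x[2]));print(r)
x,r=fit(c,[(-.0475,.0065,.014),(-.0475,-.0065,.014),(.0475,.0065,.014),(.0475,-.0065,.014),(.1075,.006,.008),(.1075,-.006,.008)],
 P([(203,480),(240,475),(160,225),(195,220),(132,65),(165,60)],350,215,6),[.35,-.1,0.1]); print("pry",x,np.degrees(x[2]));print(r)
for n,u,v in [("screwdriver",433,265),("tweez",211,290),("jar",416,187),("relay",485,231)]: print(n,at(c,u,v,.01))
E
```

```text
0.2
unit [0.6178 0.0759 0.1767] 10.124486944246355
[[-1.2331 -0.0893]
 [ 1.2948 -0.2886]
 [-2.0007  0.2134]
 [ 0.5393 -1.3622]
 [-0.2608  1.1352]
 [ 0.735   1.0007]
 [-0.5736 -0.823 ]
 [ 0.7275  0.0867]]
pack [0.4323 0.3493 1.5774] 90.3762648453264
[[-0.5838  0.1976]
 [-0.5681 -0.2049]
 [-0.4209  0.4408]
 [-0.3715 -0.4916]
 [ 2.0711  1.0108]
 [ 1.7343 -0.8971]]
pry [ 0.4685 -0.15    0.1776] 10.175529487711165
[[ 0.1671  0.5835]
 [-0.0946  0.4751]
 [ 0.0352 -0.2579]
 [ 0.0612 -0.3299]
 [-0.0091 -0.2116]
 [-0.1581 -0.189 ]]
screwdriver [ 0.4886 -0.2608  0.01  ]
tweez [0.4228 0.2203 0.01  ]
jar [ 0.6615 -0.2234  0.01  ]
relay [ 0.5668 -0.3782  0.01  ]
```

drive_tool([
  [0, 0, 0, 0, 0, -5.72, 1],
  [0, 0, 0, 0, 0, -5.72, 1],
  [0, 0, 0, 0, 0, -5.72, 1],
  [0, 0, 0, 0, 0, -5.72, 1],
  [-2.02, -3.19, 0, 0, 0, 0, 1],
  [-2.02, -3.19, 0, 0, 0, 0, 1],
  [-2.02, -3.19, 0, 0, 0, 0, 1],
  [-2.02, -3.19, 0, 0, 0, 0, 1],
  [-2.02, -3.19, 0, 0, 0, 0, 1],
  [-2.02, -3.19, 0, 0, 0, 0, 1],
  [-2.02, -3.19, 0, 0, 0, 0, 1],
  [-2.02, -3.19, 0, 0, 0, 0, 1],
  [-2.02, -3.19, 0, 0, 0, 0, 1],
  [-2.02, -3.19, 0, 0, 0, 0, 1],
  [-2.02, -3.19, 0, 0, 0, 0, 1],
  [-2.02, -3.19, 0, 0, 0, 0, 1],
])

```text
time_s: 1.53
tool_pos: [0.4504, 0.298, 0.2924]
tool_rot: [180.0, 0.0, -169.9]
force: [0.4, -0.5, 0.4]
grip_width: 0.087
```

drive_tool([
  [0.06, -3.16, 1.1, 0, 0, 0, 1],
  [0.06, -3.16, 1.1, 0, 0, 0, 1],
  [0.06, -3.16, 1.1, 0, 0, 0, 1],
  [0.06, -3.16, 1.1, 0, 0, 0, 1],
  [0.06, -3.16, 1.1, 0, 0, 0, 1],
  [0.06, -3.16, 1.1, 0, 0, 0, 1],
  [0.06, -3.16, 1.1, 0, 0, 0, 1],
  [0.06, -3.16, 1.1, 0, 0, 0, 1],
  [0, 0, 0, 0, 0, 0, 1],
  [0, 0, 0, 0, 0, 0, 1],
])

```text
time_s: 2.37
tool_pos: [0.4888, 0.0479, 0.2036]
tool_rot: [-180.0, -0.1, -170.1]
force: [0.0, 0.4, -0.0]
grip_width: 0.0872
```

```bash
cat > snap.py <<'E'
import sys; from cell import env
from h import *
import pickle
n,f=sys.argv[1:3]
c=env.read_camera(n); cv2.imwrite(f"pics/{f}.png",c["img"]); pickle.dump(c,open(f"pics/{f}.pkl","wb"))
o=env.get_obs(); print(o["time_s"],o["tool_pos"].round(4),o["tool_rot"].round(2),o["qpos"].round(1),o["force"].round(2),round(o["grip_width"],4))
E
python3 snap.py wrist w1
```

```text
2.4167 [0.489  0.0497 0.2041] [ 1.7997e+02 -2.0000e-02 -1.6997e+02] [-31.6   2.5  23.4 112.4  -1.1  65.4  92.3] [ 0.1   0.77 -0.18] 0.0867
```

View pics/w1.png

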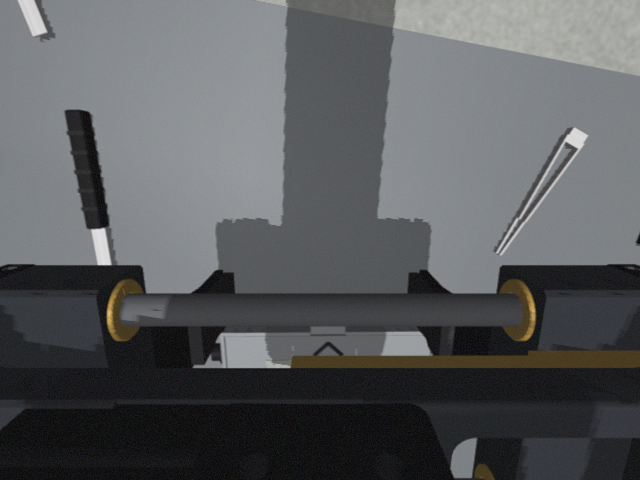

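```bash
python3 - <<'E'
from h import *
i=cv2.imread("pics/w1.png"); crop(i,200,315,440,375,3,"w1c.png"); crop(i,40,90,180,280,3,"w1p.png")
E
```

```text
(no output)
```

View pics/w1c.png

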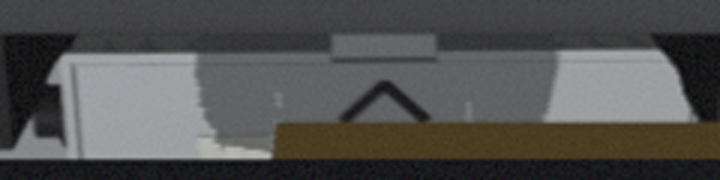

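View pics/w1p.png

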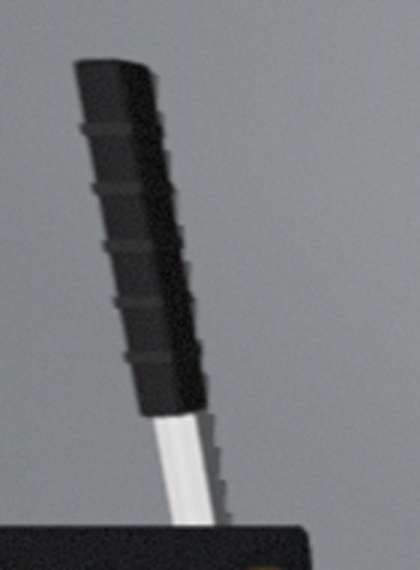

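```bash
python3 - <<'E'
from h import *
import pickle
np.set_printoptions(precision=4,suppress=True)
c=pickle.load(open("pics/w1.pkl","rb"))
U=np.array([.6178,.0759]);y=np.radians(10.12)
def un(p): d=p[:2]-U; return [ (d[0]*np.cos(y)+d[1]*np.sin(y))*1e3,(-d[0]*np.sin(y)+d[1]*np.cos(y))*1e3]
f=lambda a,b:(200+a/3,315+b/3)
for n,p,z in [("notchL",(332,57),.049),("notchR",(437,57),.049),("nL top",(332,35),.042),("nR top",(437,35),.042),("arrow",(385,82),.052),("wallL",(70,53),.052),("wallR",(655,50),.052),("lidline L",(75,64),.052),("lidline R",(640,64),.052)]:
    w=at(c,*f(*p),z);print(n,w,un(w))
g=lambda a,b:(40+a/3,90+b/3)
x,r=fit(c,[(-.0475,.0065,.014),(-.0475,-.0065,.014),(.0475,.0065,.014),(.0475,-.0065,.014),(.0475,.006,.008),(.0475,-.006,.008)],
 [g(75,64),g(120,64),g(142,415),g(186,413),g(152,418),g(197,415)][:4]+[g(152,418),g(197,415)],[.4685,-.15,.178]);print(x,np.degrees(x[2]));print(r)
t=pickle
E
```

```text
notchL [0.5601 0.0515 0.049 ] [np.float64(-61.051879574992256), np.float64(-13.849540818084408)]
notchR [0.5554 0.0789 0.049 ] [np.float64(-60.90137798944064), np.float64(13.900675242751891)]
nL top [0.5575 0.0509 0.042 ] [np.float64(-63.73702460239738), np.float64(-14.012909440509139)]
nR top [0.5527 0.0789 0.042 ] [np.float64(-63.58359386996393), np.float64(14.363128550298429)]
arrow [0.5633 0.0663 0.052 ] [np.float64(-55.38579931841512), np.float64(0.09274426365587889)]
wallL [ 0.569  -0.0162  0.052 ] [np.float64(-64.2298913301014), np.float64(-82.05221614952612)]
wallR [0.5421 0.134  0.052 ] [np.float64(-64.26745458339302), np.float64(70.47195546757271)]
lidline L [ 0.5719 -0.0145  0.052 ] [np.float64(-61.05121077450869), np.float64(-80.9777223057393)]
lidline R [0.5467 0.1311 0.052 ] [np.float64(-60.251111230424065), np.float64(66.80227284668354)]
[ 0.4692 -0.1513  0.3105] 17.793013129314417
[[  6.2154  -2.2761]
 [-25.0342   0.2097]
 [ 19.2038   0.22  ]
 [-10.4939   2.9942]
 [ 19.5484  -2.136 ]
 [ -9.0577   0.7728]]
```

```bash
python3 - <<'E'
from h import *
import pickle
np.set_printoptions(precision=4,suppress=True)
c=pickle.load(open("pics/w1.pkl","rb"))
g=lambda a,b:(40+a/3,90+b/3)
x,r=fit(c,[(-.0475,-.0065,.014),(-.0475,.0065,.014),(.0475,-.0065,.014),(.0475,.0065,.014)],
 [g(75,64),g(120,64),g(142,415),g(186,413)],[.4685,-.15,.178]);print(x,np.degrees(x[2]));print(r)
E
```

```text
[ 0.4692 -0.1495  0.1946] 11.149327214497859
[[-0.9519 -1.063 ]
 [ 0.8118 -1.4825]
 [-0.3494  2.2914]
 [ 0.4278  2.6058]]
```

drive_tool([
  [0.37, -2.41, 0.9, 0, 0, 0, 0.5],
  [0.37, -2.41, 0.9, 0, 0, 0, 0.5],
  [0.37, -2.41, 0.9, 0, 0, 0, 0.5],
  [0.37, -2.41, 0.9, 0, 0, 0, 0.5],
  [0.37, -2.41, 0.9, 0, 0, 0, 0.5],
  [0.37, -2.41, 0.9, 0, 0, 0, 0.5],
  [0.37, -2.41, 0.9, 0, 0, 0, 0.5],
  [0.37, -2.41, 0.9, 0, 0, 0, 0.5],
  [0, 0, 0, 0, 0, 0, 0.5],
  [0, 0, 0, 0, 0, 0, 0.5],
])

```text
time_s: 3.25
tool_pos: [0.4941, -0.1447, 0.1321]
tool_rot: [180.0, -0.0, -169.9]
force: [-0.0, 0.5, -1.1]
grip_width: 0.0436
```

```bash
python3 snap.py wrist w2
```

```text
3.3 [ 0.4945 -0.1436  0.1324] [ 1.7996e+02  2.0000e-02 -1.6981e+02] [-16.9  11.2  33.  113.6  -7.3  57.2 119.8] [0.24 0.49 0.16] 0.0434
```

View pics/w2.png

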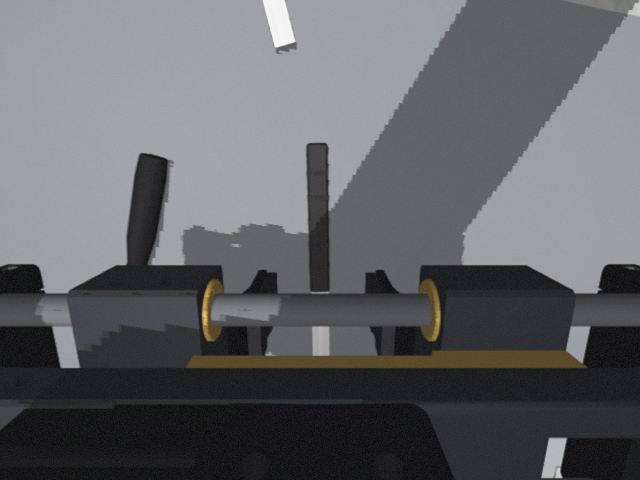

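```bash
python3 - <<'E'
from h import *
import pickle
c=pickle.load(open("pics/w2.pkl","rb"))
for p in [(317,144),(318,290)]: print(at(c,*p,.014).round(4))
E
```

```text
[ 0.4229 -0.1602  0.014 ]
[ 0.5132 -0.1437  0.014 ]
```

drive_tool([
  [0, -0.15, 2.0, 0, 0, 0, 0.5],
  [0, -0.15, 2.0, 0, 0, 0, 0.5],
  [0, 0, 1.5, 0, 0, 0, 0.5],
  [0, 0, 0.6, 0, 0, 0, 0.5],
  [0, 0, 0, 0, 0, 0, 0.5],
  [0, 0, 0, 0, 0, 0, 0],
  [0, 0, 0, 0, 0, 0, 0],
  [0, 0, 0, 0, 0, 0, 0],
  [0, 0, 0, 0, 0, 0, 0],
  [0, 0, 0, 0, 0, 0, 0],
  [0, 0, 0, 0, 0, 0, 0],
], force=50)

```text
time_s: 4.22
tool_pos: [0.4946, -0.1478, 0.0715]
tool_rot: [180.0, 0.0, -169.9]
force: [-0.5, 0.6, 1.5]
grip_width: 0.0125
```

drive_tool([
  [0, 0, -1.9, 0, 0, 0, 0],
  [0, 0, -1.95, 0, 0, 0, 0],
  [0.04, 2.48, 0, 0, 0, 0, 0],
  [0.04, 2.48, 0, 0, 0, 0, 0],
  [0.04, 2.48, 0, 0, 0, 0, 0],
  [0.04, 2.48, 0, 0, 0, 0, 0],
  [0.04, 2.48, 0, 0, 0, 0, 0],
  [0.04, 2.48, 0, 0, 0, 0, 0],
  [0.04, 2.48, 0, 0, 0, 0, 0],
  [0.04, 2.48, 0, 0, 0, 0, 0],
  [0, 0, 0, 0, 0, 0, 0],
  [0, 0, 0, 0, 0, 0, 0],
])

```text
time_s: 5.22
tool_pos: [0.4562, 0.0479, 0.1098]
tool_rot: [180.0, 0.0, -169.7]
force: [0.9, -1.6, 0.2]
grip_width: 0.0126
```

```bash
python3 snap.py wrist w3; python3 snap.py top t3;python3 snap.py scene s3; python3 - <<'E'
from h import *
i=cv2.imread("pics/t3.png"); crop(i,240,180,360,280,6,"t3c.png")
i=cv2.imread("pics/s3.png"); crop(i,260,150,420,280,5,"s3c.png")
E
```

```text
5.2667 [0.4564 0.0466 0.1098] [-179.98    0.   -169.84] [-32.9   5.5  24.8 121.8  -2.9  53.3  93.7] [ 0.92 -0.01 -0.01] 0.0124
5.3167 [0.4566 0.0459 0.1098] [-179.97    0.   -169.92] [-32.9   5.5  24.9 121.7  -2.9  53.3  93.7] [ 0.52  0.14 -1.21] 0.0124
5.3667 [0.4566 0.0455 0.1098] [-1.7998e+02  1.0000e-02 -1.6999e+02] [-32.8   5.5  24.9 121.7  -2.9  53.3  93.7] [ 0.31  0.82 -0.94] 0.0122
```

View pics/w3.png

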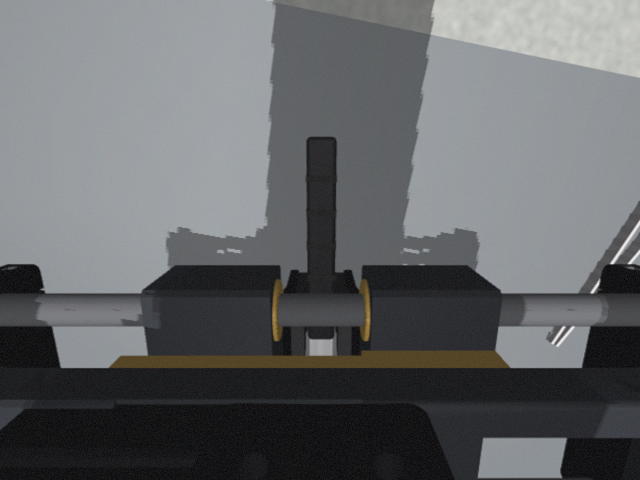

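View pics/t3c.png

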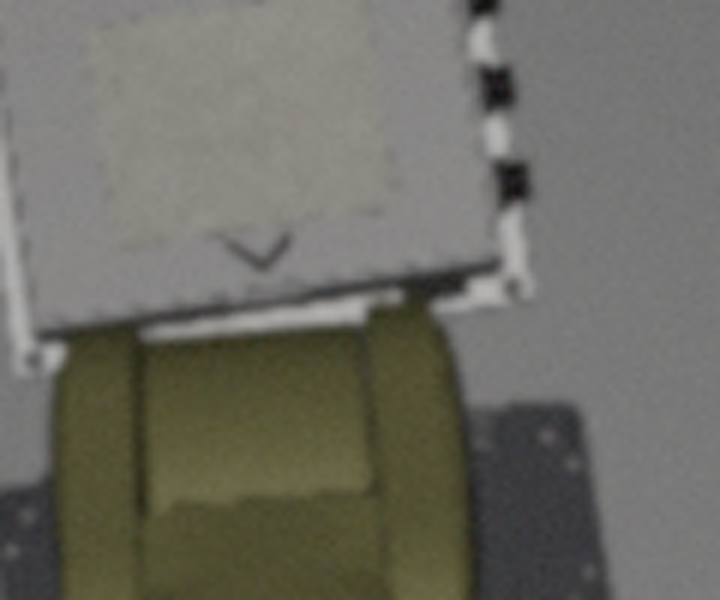

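View pics/s3c.png

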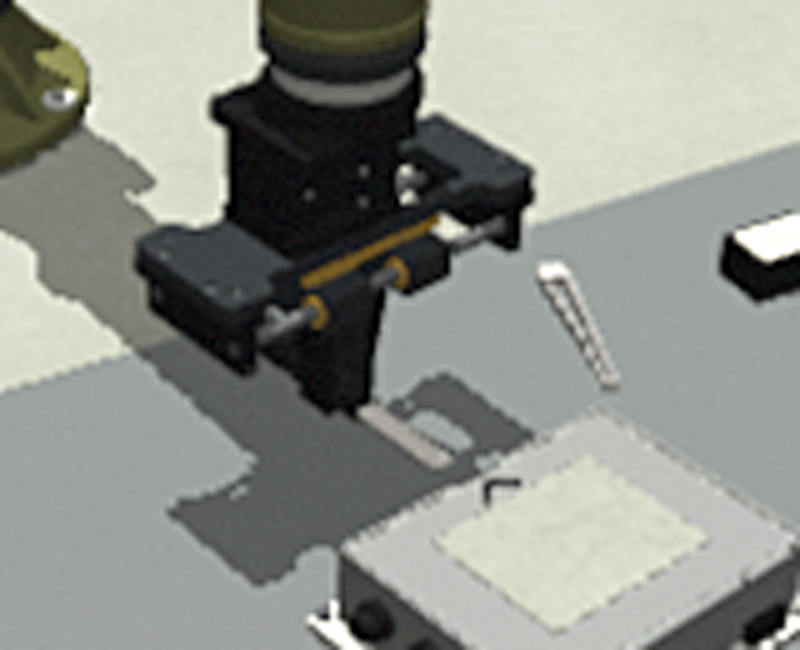

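```bash
cat >> h.py <<'E'
UY=np.radians(10.12);UO=np.array([.6187,.0761,0.])
MU=R.from_euler('z',UY).as_matrix()
def u2w(p): return MU@(np.array(p,float)/1e3)+UO
def w2u(p): return MU.T@(np.array(p)-UO)*1e3
E
python3 - <<'E'
from h import *
import pickle
c=pickle.load(open("pics/s3.pkl","rb"))
tcp=np.array([.4566,.0455,.1098]);print(w2u(tcp))
for e in [78,80,82]:
  p=u2w(w2u(tcp)+[e,0,-64.5]);print((proj(c,p)[0]-[260,150])*5+2)
  
E
```

```text
[-164.95477025   -1.64127103  109.8       ]
[441.68972767 463.03422495]
[444.51918921 465.03581539]
[447.35513314 467.04197293]
```

drive_tool([
  [-0.8, 0.1, 0, 0, 0, 0, 0],
  [-0.8, 0.05, 0, 0, 0, 0, 0],
  [-0.7, 0, 0, 0, 0, 0, 0],
  [-0.7, 0, 0, 0, 0, 0, 0],
  [-0.7, 0, 0, 0, 0, 0, 0],
  [-0.7, 0, 0, 0, 0, 0, 0],
  [-0.6, 0, 0, 0, 0, 0, 0],
  [0, 0, 0, 0, 0, 0, 0],
  [0, 0, 0, 0, 0, 0, 0],
], force=60)

```text
time_s: 6.12
tool_pos: [0.5056, 0.057, 0.1096]
tool_rot: [-180.0, -0.0, -169.9]
force: [-1.0, 0.3, -1.1]
grip_width: 0.0124
```

```bash
python3 snap.py scene s4; python3 - <<'E'
from h import *
i=cv2.imread("pics/s4.png"); crop(i,260,150,420,280,5,"s4c.png")
from cell import env; print(w2u(env.get_obs()["tool_pos"]))
E
```

```text
6.1667 [0.5052 0.0569 0.1096] [-1.8000e+02 -4.0000e-02 -1.6989e+02] [-32.   11.7  24.7 115.3  -6.   54.3  95.9] [-0.2  -1.24 -0.92] 0.0123
[-115.10186225    1.06521878  109.57443271]
```

View pics/s4c.png

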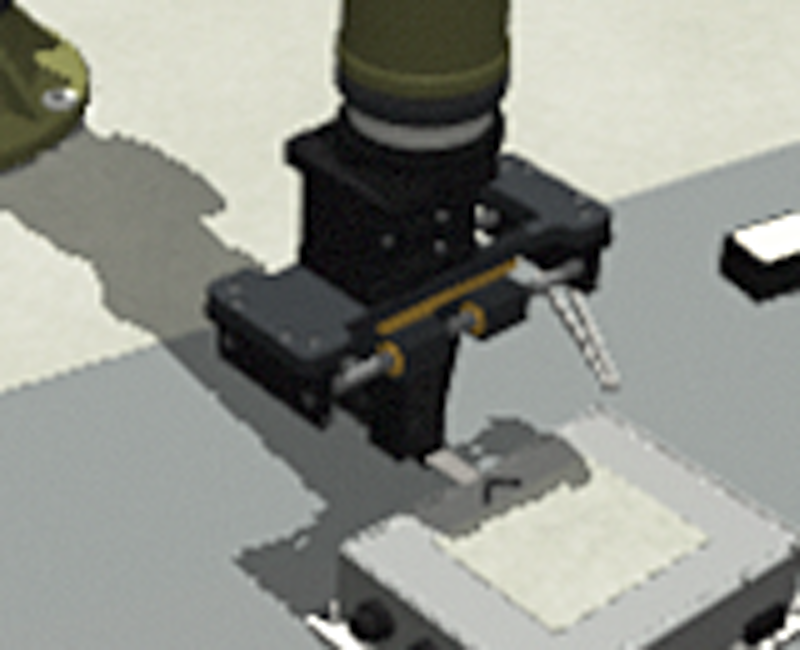

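drive_tool([
  [0, 0, -0.3, 0, 0, 0, 0],
  [0, 0, -0.3, 0, 0, 0, 0],
  [-0.02, 0, -0.4, 0, 0, 0, 0],
  [-0.05, 0, -0.45, 0, 0, 0, 0],
  [-0.05, 0, -0.45, 0, 0, 0, 0],
  [-0.07, 0, -0.45, 0, 0, 0, 0],
  [-0.1, 0, -0.45, 0, 0, 0, 0],
  [-0.12, 0, -0.45, 0, 0, 0, 0],
  [-0.15, 0, -0.45, 0, 0, 0, 0],
  [0, 0, 0, 0, 0, 0, 0],
  [0, 0, 0, 0, 0, 0, 0],
])

```text
time_s: 7.08
tool_pos: [0.5118, 0.0582, 0.1474]
tool_rot: [180.0, 0.1, -169.9]
force: [-0.1, 0.6, -1.7]
grip_width: 0.0125
```

```bash
python3 snap.py scene s5; python3 - <<'E'
from h import *
i=cv2.imread("pics/s5.png"); crop(i,260,150,420,280,5,"s5c.png")
from cell import env; print(w2u(env.get_obs()["tool_pos"]))
E
```

```text
7.1333 [0.5118 0.0582 0.1473] [ 1.8000e+02  1.3000e-01 -1.6988e+02] [-32.5   9.4  25.  112.7  -4.6  58.7  94.7] [ 0.12 -0.32 -1.65] 0.0126
[-108.37710966    1.13695601  147.2984215 ]
```

View pics/s5c.png

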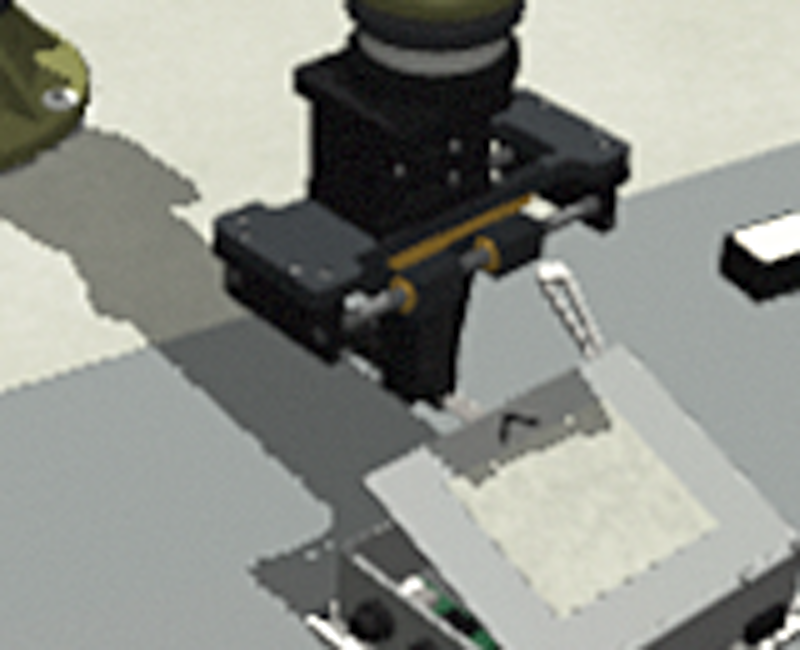

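drive_tool([
  [-0.14, 0, -0.45, 0, 0, 0, 0],
  [-0.14, 0, -0.45, 0, 0, 0, 0],
  [-0.15, 0, -0.45, 0, 0, 0, 0],
  [-0.25, 0, -0.43, 0, 0, 0, 0],
  [-0.27, 0, -0.42, 0, 0, 0, 0],
  [-0.28, 0, -0.42, 0, 0, 0, 0],
  [-0.3, 0, -0.4, 0, 0, 0, 0],
  [-0.33, 0, -0.38, 0, 0, 0, 0],
  [-0.35, 0, -0.36, 0, 0, 0, 0],
  [-0.35, 0, -0.35, 0, 0, 0, 0],
  [-0.36, 0, -0.34, 0, 0, 0, 0],
  [-0.4, 0, -0.31, 0, 0, 0, 0],
  [-0.41, 0, -0.29, 0, 0, 0, 0],
  [-0.42, 0, -0.27, 0, 0, 0, 0],
  [-0.43, 0, -0.25, 0, 0, 0, 0],
  [-0.46, 0, -0.22, 0, 0, 0, 0],
  [-0.46, 0, -0.2, 0, 0, 0, 0],
  [-0.47, 0, -0.18, 0, 0, 0, 0],
  [0, 0, 0, 0, 0, 0, 0],
])

```text
time_s: 8.72
tool_pos: [0.5711, 0.0688, 0.2091]
tool_rot: [-180.0, 0.1, -169.9]
force: [-0.3, 0.3, -0.5]
grip_width: 0.0123
```

```bash
python3 snap.py scene s6; python3 - <<'E'
from h import *
i=cv2.imread("pics/s6.png"); crop(i,260,130,420,270,5,"s6c.png")
from cell import env; print(w2u(env.get_obs()["tool_pos"]))
E
```

```text
8.7667 [0.5708 0.0687 0.2089] [-1.7998e+02  1.3000e-01 -1.6988e+02] [-31.7  12.9  25.3 101.2  -6.   67.1  95.5] [-0.09 -0.75  0.34] 0.0124
[-48.42267474   1.11297384 208.8887513 ]
```

View pics/s6c.png

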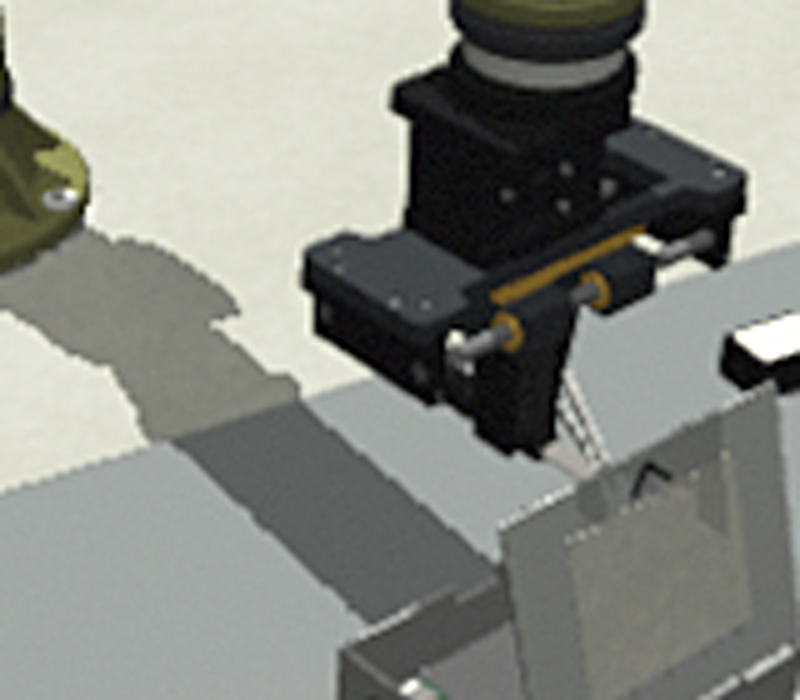

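drive_tool([
  [-0.45, 0, -0.14, 0, 0, 0, 0],
  [-0.45, 0, -0.12, 0, 0, 0, 0],
  [-0.45, 0, -0.1, 0, 0, 0, 0],
  [-0.45, 0, -0.08, 0, 0, 0, 0],
  [-0.45, 0, -0.05, 0, 0, 0, 0],
  [-0.45, 0, 0, 0, 0, 0, 0],
  [-0.45, 0, 0, 0, 0, 0, 0],
  [-0.45, 0, 0, 0, 0, 0, 0],
  [-0.45, 0, 0, 0, 0, 0, 0],
  [-0.45, 0, 0, 0, 0, 0, 0],
  [-0.4, 0, 0, 0, 0, 0, 0],
  [0, 0, 0, 0, 0, 0, 0],
  [0, 0, 0, 0, 0, 0, 0],
  [0, 0, 0, 0, 0, 0, 0],
])

```text
time_s: 9.93
tool_pos: [0.6182, 0.0772, 0.2135]
tool_rot: [180.0, 0.1, -169.9]
force: [-0.0, -1.2, -0.1]
grip_width: 0.0123
```

```bash
python3 snap.py scene s7;  python3 - <<'E'
from h import *
i=cv2.imread("pics/s7.png"); crop(i,280,130,440,270,5,"s7c.png")
from cell import env; print(w2u(env.get_obs()["tool_pos"]))
E
```

```text
9.9833 [0.6182 0.0771 0.2136] [ 1.7999e+02  6.0000e-02 -1.6989e+02] [-30.1  18.7  25.2  93.9  -8.4  69.2  97. ] [ 0.33  0.3  -0.7 ] 0.0125
[ -0.3406028    1.12306387 213.58547296]
```

View pics/s7c.png

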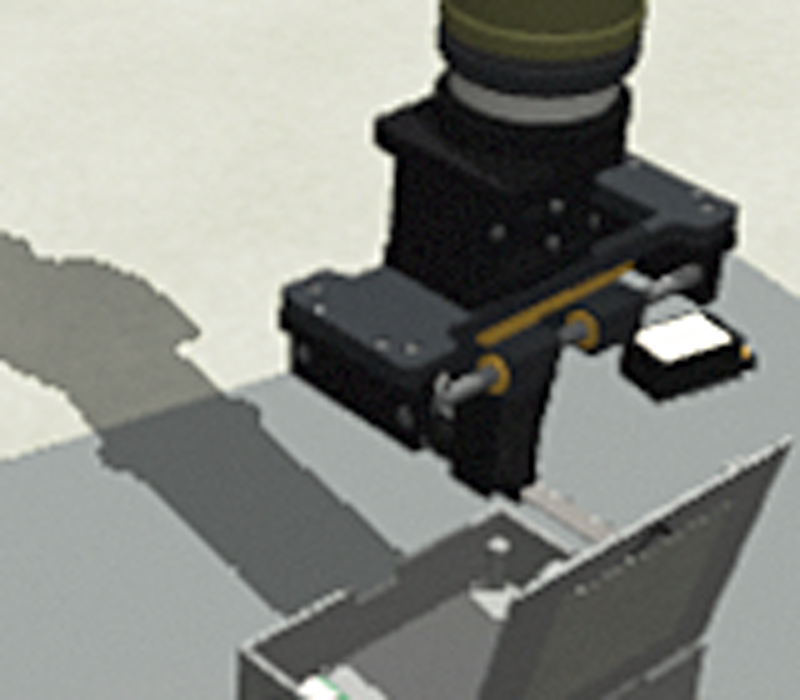

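drive_tool([
  [1.2, 0, 0, 0, 0, 0, 0],
  [2.0, -0.6, 0, 0, 0, 0, 0],
  [2.0, -2.2, 0, 0, 0, 0, 0],
  [2.0, -2.5, 0, 0, 0, 0, 0],
  [2.0, -2.5, 0, 0, 0, 0, 0],
  [2.0, -2.5, 0, 0, 0, 0, 0],
  [2.0, -2.5, 0, 0, 0, 0, 0],
  [1.5, -2.5, 1, 0, 0, 0, 0],
  [1.04, -2.4, 2, 0, 0, 0, 0],
  [0, -0.5, 3, 0, 0, 0, 0],
  [0, 0, 3, 0, 0, 0, 0],
  [0, 0, 2.5, 0, 0, 0, 0],
  [0, 0, 1.5, 0, 0, 0, 0],
  [0, 0, 0, 0, 0, 0, 0],
  [0, 0, 0, 0, 0, 0, 0],
])

```text
time_s: 11.23
tool_pos: [0.4947, -0.1298, 0.0832]
tool_rot: [180.0, -0.1, -169.9]
force: [0.3, -0.1, 0.2]
grip_width: 0.012
```

```bash
python3 snap.py scene s8;  python3 - <<'E'
from h import *
i=cv2.imread("pics/s8.png"); crop(i,220,170,440,310,3.6,"s8c.png")
E
```

```text
11.2833 [ 0.4956 -0.1299  0.0843] [-1.7997e+02  8.0000e-02 -1.6989e+02] [-17.5  15.2  32.5 116.  -10.4  51.5 120.7] [-0.45 -0.31 -0.46] 0.0123
```

View pics/s8c.png

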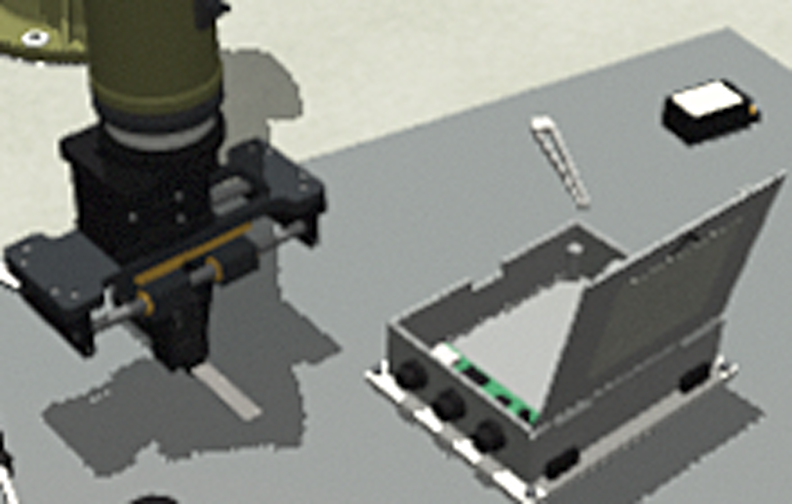

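drive_tool([
  [0, 0, 0.5, 0, 0, 0, 0],
  [0, 0, 0.5, 0, 0, 0, 0],
  [0, 0, 0.2, 0, 0, 0, 0],
  [0, 0, 0, 0, 0, 0, 0],
  [0, 0, 0, 0, 0, 0, 0.35],
  [0, 0, 0, 0, 0, 0, 0.35],
  [0, 0, 0, 0, 0, 0, 0.35],
  [0, 0, -2, 0, 0, 0, 0.35],
  [0, 0, -3, 0, 0, 0, 0.35],
  [0, 0, -3, 0, 0, 0, 1],
  [0, 0, -3, 0, 0, 0, 1],
])

```text
time_s: 12.2
tool_pos: [0.4945, -0.1299, 0.1825]
tool_rot: [-180.0, -0.0, -169.9]
force: [-0.0, 0.7, 0.6]
grip_width: 0.0373
```

```bash
python3 snap.py scene s9; python3 snap.py wrist w9; python3 - <<'E'
from h import *
i=cv2.imread("pics/s9.png"); crop(i,220,150,440,310,3.6,"s9c.png")
E
```

```text
12.25 [ 0.4979 -0.1308  0.1885] [-179.9     0.52 -169.93] [-20.2   6.5  34.2 111.   -4.2  63.2 115.7] [ 2.43 -1.56  3.21] 0.0409
12.3 [ 0.498  -0.1306  0.1864] [-179.9     0.54 -169.89] [-20.2   6.6  34.2 111.2  -4.3  62.9 115.8] [ 0.6  -0.31 -1.25] 0.0446
```

View pics/s9c.png

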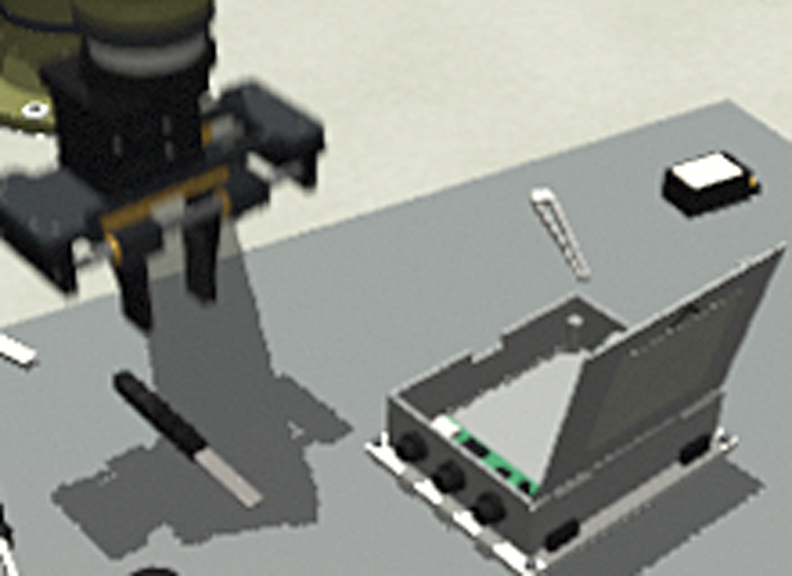

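View pics/w9.png

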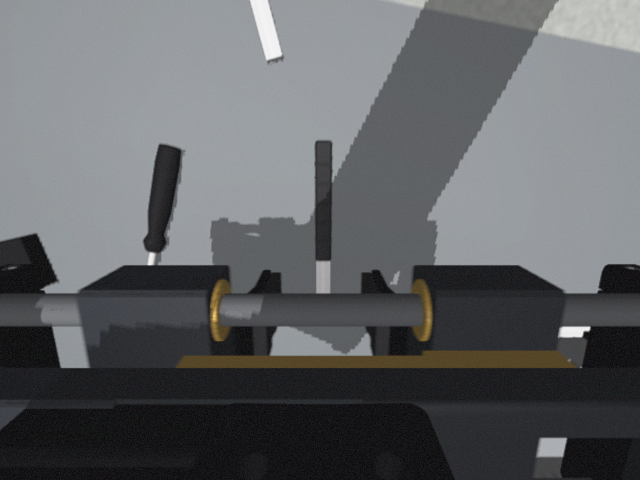

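drive_tool([
  [-0.91, 3.59, 0, 0, 0, 0, 1],
  [-0.91, 3.59, 0, 0, 0, 0, 1],
  [-0.91, 3.59, 0, 0, 0, 0, 1],
  [-0.91, 3.59, 0, 0, 0, 0, 1],
  [-0.91, 3.59, 0, 0, 0, 0, 1],
  [-0.91, 3.59, 0, 0, 0, 0, 1],
  [-0.91, 3.59, 0, 0, 0, 0, 1],
  [-0.91, 3.59, 0, 0, 0, 0, 1],
  [-0.91, 3.59, 0, 0, 0, 0, 1],
  [-0.91, 3.59, 0, 0, 0, 0, 1],
  [-0.91, 3.59, 0, 0, 0, 0, 1],
  [-0.91, 3.59, 0, 0, 0, 0, 1],
  [-0.91, 3.59, 0, 0, 0, 0, 1],
  [0, 0, 0, 0, 0, 4.85, 1],
  [0, 0, 0, 0, 0, 4.85, 1],
  [0, 0, 0, 0, 0, 0, 1],
  [0, 0, 0, 0, 0, 0, 1],
])

```text
time_s: 13.72
tool_pos: [0.5293, 0.3501, 0.1805]
tool_rot: [-179.9, -0.0, -179.5]
force: [0.9, 0.0, -0.1]
grip_width: 0.0869
```

```bash
python3 snap.py wrist w10; python3 snap.py top t10; python3 - <<'E'
from h import *
i=cv2.imread("pics/t10.png"); crop(i,225,140,345,245,6,"t10c.png")
E
```

```text
13.7667 [0.5294 0.3499 0.1808] [-1.7996e+02 -4.0000e-02 -1.7950e+02] [-49.5  21.1  16.9  93.7  -6.5  66.2  59.5] [-0.16 -0.32  0.49] 0.0874
13.8167 [0.5295 0.3498 0.181 ] [-1.7998e+02 -2.0000e-02 -1.7953e+02] [-49.4  21.   16.9  93.7  -6.5  66.2  59.5] [0.04 0.08 0.58] 0.087
```

View pics/w10.png

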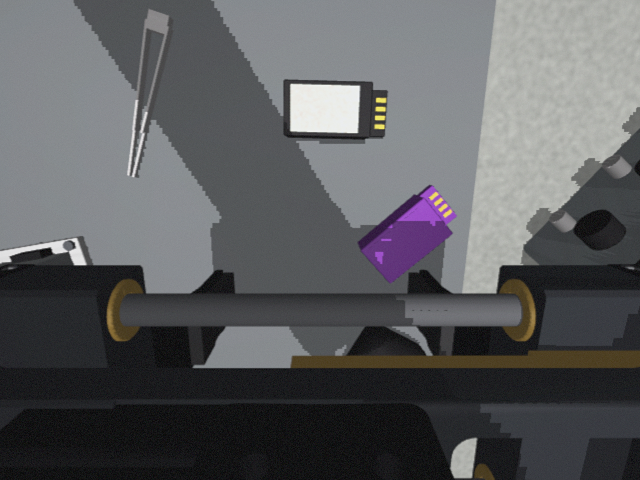

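View pics/t10c.png

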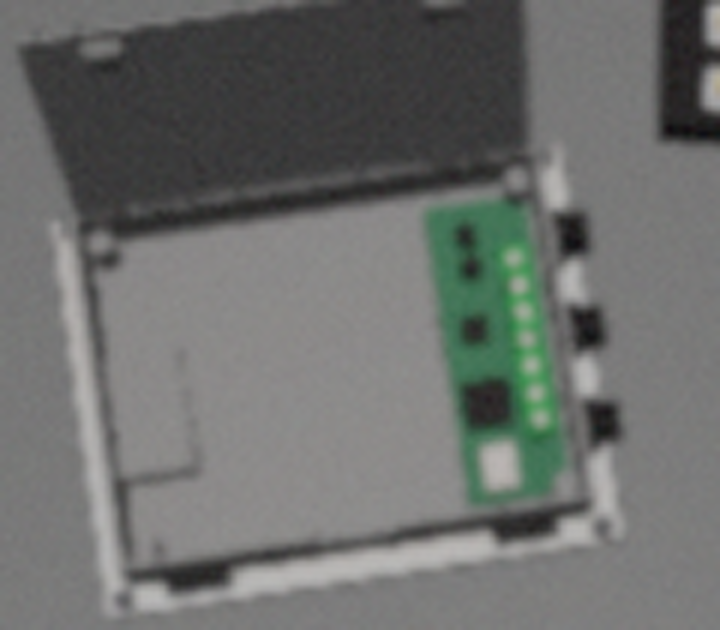

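```bash
python3 - <<'E'
from h import *
i=cv2.imread("pics/w10.png"); crop(i,270,60,460,290,3.4,"w10c.png")
E
```

```text
(no output)
```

View pics/w10c.png

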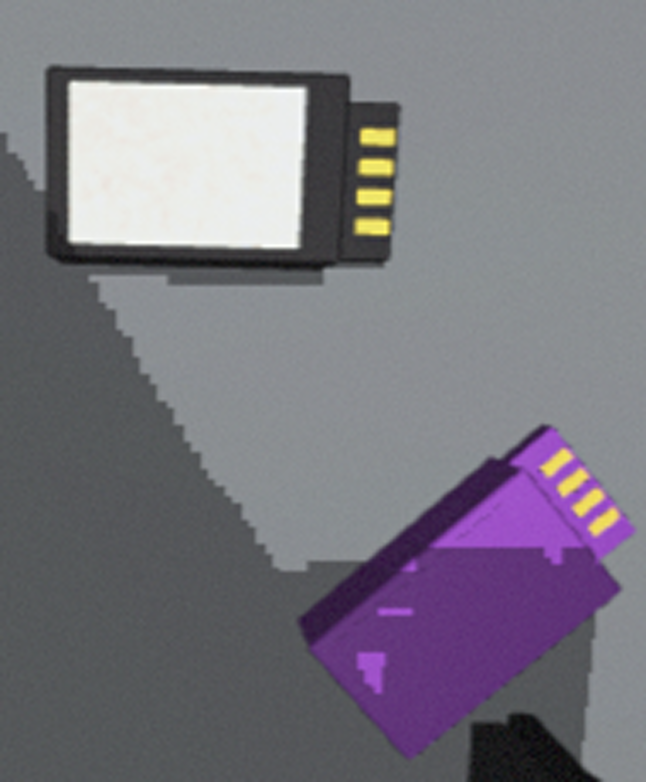

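```bash
python3 - <<'E'
from h import *
import pickle
np.set_printoptions(precision=4,suppress=True)
c=pickle.load(open("pics/w10.pkl","rb"))
g=lambda a,b:(270+(a+.5)/3.4-.5,60+(b+.5)/3.4-.5)
x,r=fit(c,[(-.03,.018,.026),(.03,.018,.026),(.03,-.018,.026),(-.03,-.018,.026),(.043,.016,.0085),(.043,-.016,.0085)],
 [g(47,66),g(349,75),g(337,261),g(48,254),g(399,103),g(386,263)],[.432,.349,1.57]);print(x,np.degrees(x[2]));print(r)
print(np.array([at(c,*g(*p),.026) for p in [(320,640),(410,755),(620,590)]]))
E
```

```text
[0.4323 0.3524 1.549 ] 88.75230045227804
[[-1.2199 -0.8456]
 [ 0.5092 -0.4926]
 [ 0.5326  1.4224]
 [-1.708   0.6902]
 [ 0.2113  0.0862]
 [ 0.6849 -0.2111]]
[[0.5293 0.3813 0.026 ]
 [0.5558 0.4025 0.026 ]
 [0.5175 0.4457 0.026 ]]
```

drive_tool([
  [2.4, 0, 0, 0, 0, 1.5, 1],
  [2.43, 0, 0, 0, 0, 0, 1],
  [2.43, 0, 1, 0, 0, 0, 1],
  [2.43, 0, 2, 0, 0, 0, 1],
  [0, 0, 2.5, 0, 0, 0, 1],
  [0, 0, 1.5, 0, 0, 0, 1],
  [0, 0, 0, 0, 0, 0, 1],
  [0, 0, 0, 0, 0, 0, 1],
])

```text
time_s: 14.48
tool_pos: [0.4325, 0.3509, 0.1111]
tool_rot: [-179.9, -0.0, 178.9]
force: [0.5, -0.2, -0.5]
grip_width: 0.0872
```

```bash
python3 snap.py wrist w11; python3 snap.py scene s11; python3 - <<'E'
from h import *
i=cv2.imread("pics/s11.png"); crop(i,330,100,490,230,5,"s11c.png")
E
```

```text
14.5333 [0.4333 0.3515 0.1122] [1.7996e+02 5.0000e-02 1.7889e+02] [-54.9  16.6  15.  108.2  -5.1  55.9  51.3] [-0.06 -0.05  0.51] 0.0871
14.5833 [0.4337 0.3519 0.1127] [1.7991e+02 1.0000e-01 1.7889e+02] [-54.9  16.5  15.  108.1  -5.1  55.9  51.3] [-0.01  0.15  0.43] 0.0866
```

View pics/w11.png

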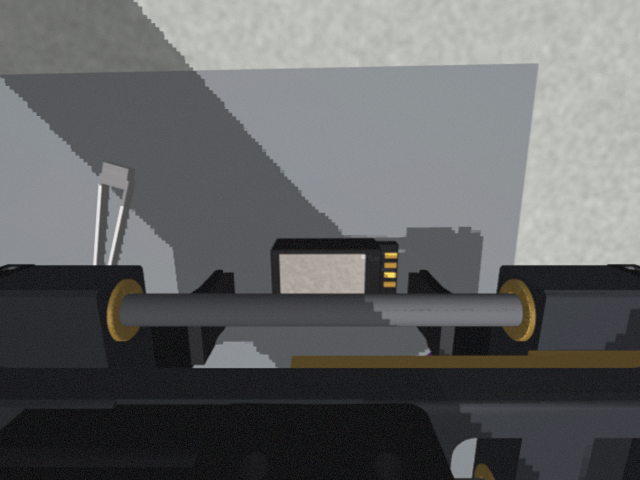

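View pics/s11c.png

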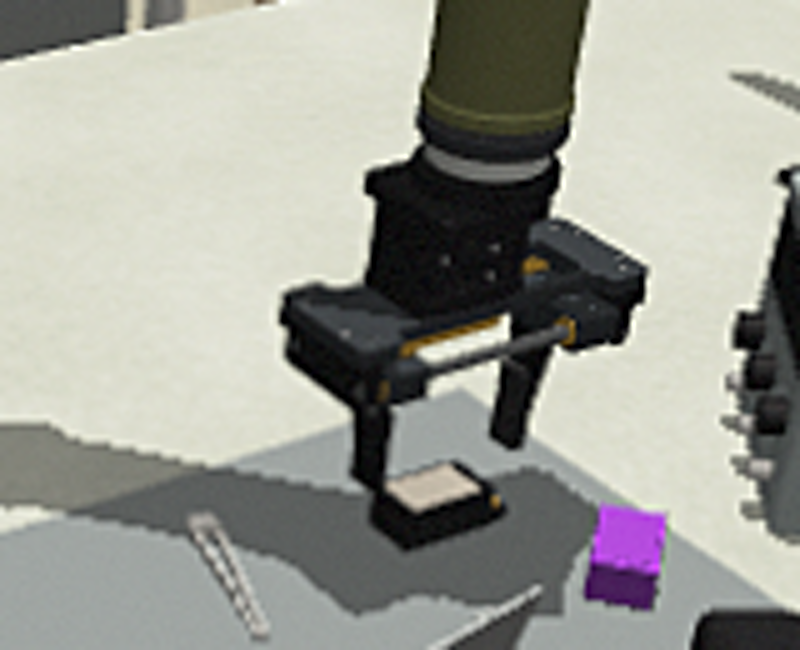

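drive_tool([
  [0, 0, 0.8, 0, 0, 0, 1],
  [0, 0, 0.8, 0, 0, 0, 1],
  [0, 0, 0.5, 0, 0, 0, 1],
  [0, 0, 0.2, 0, 0, 0, 1],
  [0, 0, 0, 0, 0, 0, 1],
  [0, 0, 0, 0, 0, 0, 1],
])

```text
time_s: 15.08
tool_pos: [0.4325, 0.3516, 0.0882]
tool_rot: [-180.0, -0.0, 178.9]
force: [0.1, -0.1, 0.0]
grip_width: 0.087
```

drive_tool([
  [0, 0, 0.1, 0, 0, 0, 1],
  [0, 0, 0, 0, 0, 0, 0.3],
  [0, 0, 0, 0, 0, 0, 0.3],
  [0, 0, 0, 0, 0, 0, 0.3],
  [0, 0, 0, 0, 0, 0, 0.3],
  [0, 0, 0, 0, 0, 0, 0.3],
  [0, 0, 0, 0, 0, 0, 0.3],
  [0, 0, 0, 0, 0, 0, 0.3],
], force=40)

```text
time_s: 15.75
tool_pos: [0.4326, 0.3519, 0.0875]
tool_rot: [180.0, 0.0, 178.9]
force: [1.2, 0.3, 0.5]
grip_width: 0.0598
```

```bash
python3 snap.py wrist w12
```

```text
15.8 [0.4326 0.3519 0.0875] [1.7998e+02 2.0000e-02 1.7892e+02] [-54.7  18.5  14.8 109.1  -5.8  53.1  51.7] [-0.34  1.15  0.86] 0.0593
```

View pics/w12.png

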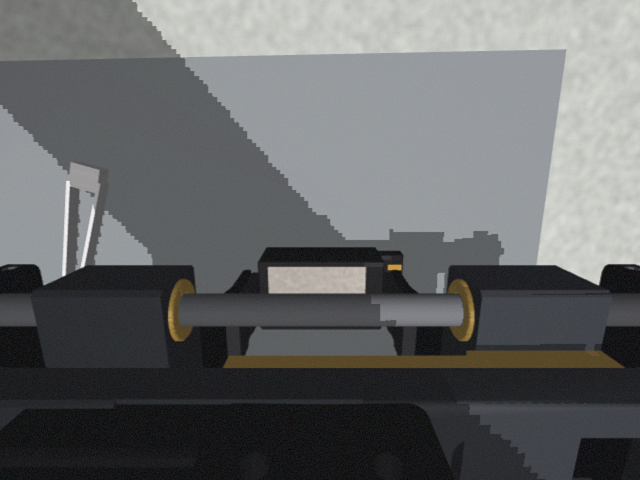

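```bash
python3 - <<'E'
from h import *
import pickle
i=cv2.imread("pics/w12.png"); crop(i,220,235,430,350,3.6,"w12c.png")
c=pickle.load(open("pics/w12.pkl","rb"))
for u,v,z in [(320,248,0),(320,264,.026),(320,327,.026)]: print(at(c,u,v,z).round(4))
for y in (.018,-.018): print(proj(c,[.4326-y,.3519,.026]),proj(c,[.4326-y,.3519,0]))
E
```

```text
[0.4151 0.3512 0.    ]
[0.4158 0.3513 0.026 ]
[0.4482 0.3506 0.026 ]
[[321.30842883 261.45368362]] [[321.1968002  247.09404794]]
[[322.69199703 331.29603544]] [[322.4060409  308.52729339]]
```

View pics/w12c.png

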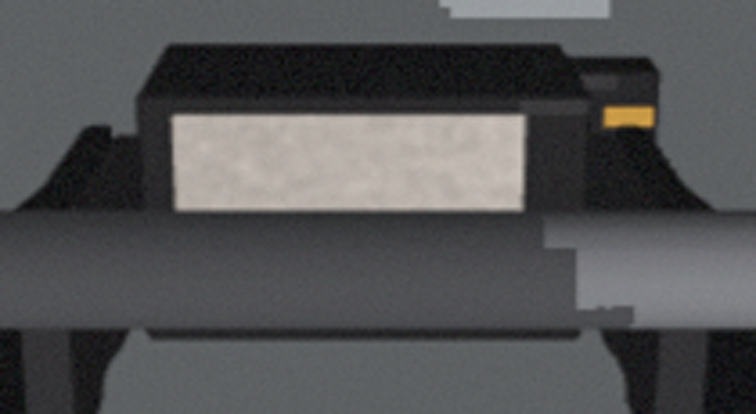

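drive_tool([
  [0, 0, -1.5, 0, 0, 0, 0.3],
  [0, 0, -2.5, 0, 0, 0, 0.3],
  [0, 0, -2.5, 0, 0, -5.6, 0.3],
  [0, 0, -2.5, 0, 0, -5.6, 0.3],
  [-1.07, -2.48, 0, 0, 0, 0, 0.3],
  [-1.07, -2.48, 0, 0, 0, 0, 0.3],
  [-1.07, -2.48, 0, 0, 0, 0, 0.3],
  [-1.07, -2.48, 0, 0, 0, 0, 0.3],
  [-1.07, -2.48, 0, 0, 0, 0, 0.3],
  [-1.07, -2.48, 0, 0, 0, 0, 0.3],
  [-1.07, -2.48, 0, 0, 0, 0, 0.3],
  [-1.07, -2.48, 0, 0, 0, 0, 0.3],
  [-1.07, -2.48, 0, 0, 0, 0, 0.3],
  [-1.07, -2.48, 0, 0, 0, 0, 0.3],
  [-1.07, -2.48, 0, 0, 0, 0, 0.3],
  [-1.07, -2.48, 0, 0, 0, 0, 0.3],
  [0, 0, 0, 0, 0, 0, 0.3],
  [0, 0, 0, 0, 0, 0, 0.3],
  [0, 0, 0, 0, 0, 0, 0.3],
])

```text
time_s: 17.38
tool_pos: [0.6107, 0.0817, 0.1768]
tool_rot: [180.0, -0.1, -169.9]
force: [0.8, 0.5, -1.7]
grip_width: 0.0594
```

```bash
python3 snap.py wrist w13; python3 snap.py scene s13; python3 - <<'E'
from h import *
i=cv2.imread("pics/s13.png"); crop(i,300,110,450,310,4,"s13c.png")
from cell import env; print(w2u(env.get_obs()["tool_pos"]))
E
```

```text
17.4333 [0.6105 0.0826 0.1769] [ 1.7995e+02 -7.0000e-02 -1.6980e+02] [-30.4  19.8  24.6  97.   -9.   65.3  97. ] [ 0.63 -0.48 -1.57] 0.0599
17.4833 [0.6105 0.0829 0.177 ] [ 1.7994e+02 -5.0000e-02 -1.6976e+02] [-30.4  19.8  24.6  97.   -9.   65.3  97. ] [ 0.6  -0.5  -0.78] 0.0596
[ -6.87715308   8.10355325 176.99108141]
```

View pics/w13.png

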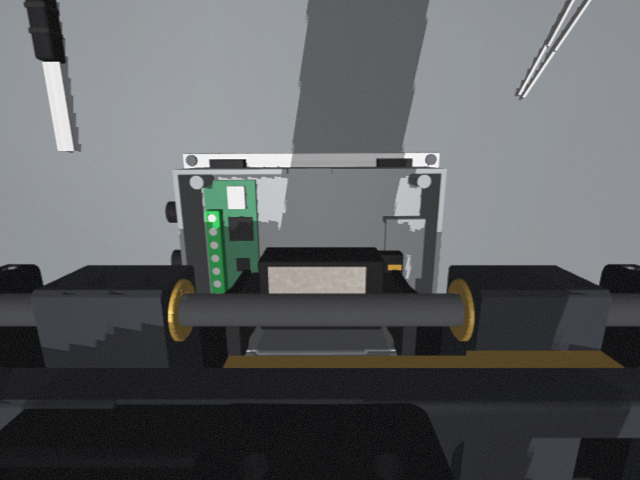

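View pics/s13c.png

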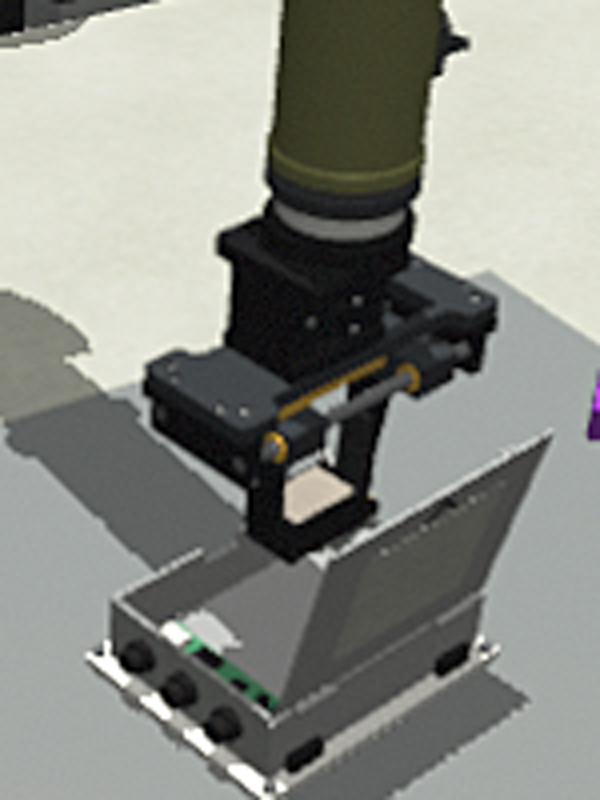

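```bash
python3 - <<'E'
from h import *
import pickle
np.set_printoptions(precision=2,suppress=True)
i=cv2.imread("pics/w13.png"); crop(i,160,145,460,290,2.6,"w13c.png")
c=pickle.load(open("pics/w13.pkl","rb"))
P=[(-65,85,52),(-65,-85,52),(-62,82,52),(-62,-82,52),(-75,95,8),(-75,-95,8),(-28.5,54,26),(-28.5,82,26),(-65,14,52),(-65,-14,52)]
print([( (q-[160,145])*2.6+.8).round(0).tolist() for q in proj(c,np.array([u2w(p) for p in P]))])
E
```

```text
[[749.0, 64.0], [34.0, 64.0], [735.0, 77.0], [48.0, 77.0], [731.0, 22.0], [59.0, 22.0], [591.0, 195.0], [692.0, 195.0], [450.0, 64.0], [332.0, 64.0]]
```

View pics/w13c.png

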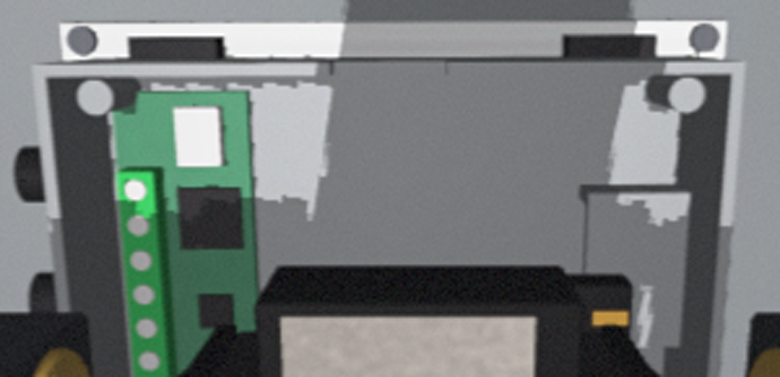

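drive_tool([
  [-0.09, -0.3, 1, 0, 0, 0, 0.3],
  [0, 0, 1.5, 0, 0, 0, 0.3],
  [0, 0, 1.5, 0, 0, 0, 0.3],
  [0, 0, 1.5, 0, 0, 0, 0.3],
  [0, 0, 1.0, 0, 0, 0, 0.3],
  [0, 0, 0.6, 0, 0, 0, 0.3],
  [0, 0, 0.3, 0, 0, 0, 0.3],
  [0, 0, 0, 0, 0, 0, 0.3],
  [0, 0, 0, 0, 0, 0, 0.3],
  [0, 0, 0, 0, 0, 0, 0.3],
])

```text
time_s: 18.32
tool_pos: [0.6133, 0.0786, 0.1043]
tool_rot: [180.0, 0.1, -169.9]
force: [0.3, -0.2, -0.6]
grip_width: 0.0593
```

```bash
python3 snap.py wrist w14; python3 - <<'E'
from h import *
i=cv2.imread("pics/w14.png"); crop(i,240,150,440,350,3,"w14c.png")
from cell import env; print(w2u(env.get_obs()["tool_pos"]))
E
```

```text
18.3667 [0.6132 0.0786 0.1043] [ 1.7999e+02  1.0000e-01 -1.6988e+02] [-29.   24.5  23.7 100.1 -11.4  57.7  99. ] [ 0.17  0.33 -1.75] 0.0592
[ -4.94003417   3.37459691 104.29669746]
```

View pics/w14c.png

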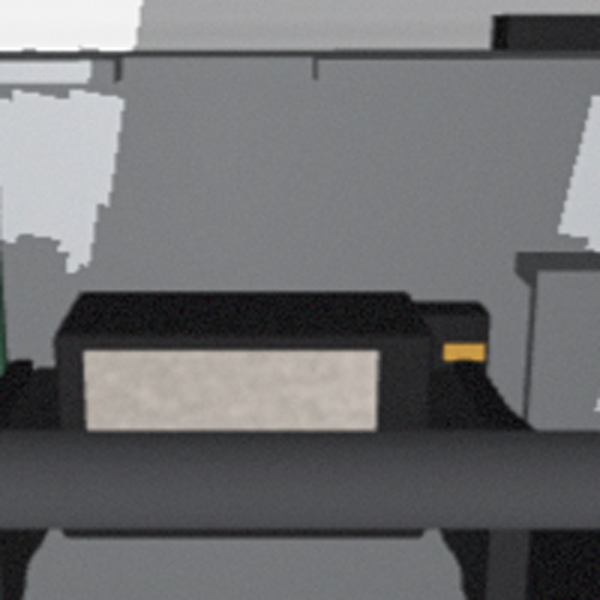

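```bash
python3 - <<'E'
from h import *
import pickle
np.set_printoptions(precision=1,suppress=True)
c=pickle.load(open("pics/w14.pkl","rb"))
g=lambda a,b:(240+(a+.5)/3-.5,150+(b+.5)/3-.5)
b=.1043-.0875
print("lip",w2u(at(c,*g(530,272),.026)),w2u(at(c,*g(518,256),.026)))
print("tongue tip near bottom",w2u(at(c,*g(480,304),b)), "top",w2u(at(c,*g(488,312),b+.0085)))
print("body near bottom L/R",w2u(at(c,*g(80,294),b)),w2u(at(c,*g(408,294),b)))
print("body near top L/R",w2u(at(c,*g(58,338),b+.026)),w2u(at(c,*g(430,338),b+.026)))
print("body far top",w2u(at(c,*g(240,536),b+.026)))
print("notch",w2u(at(c,*g(120,54),.052)),w2u(at(c,*g(316,54),.052)))
E
```

```text
lip [-28.9  51.6  26. ] [-31.7  49.4  26. ]
tongue tip near bottom [-20.7  45.6  16.8] top [-21.6  45.1  25.3]
body near bottom L/R [-22.6 -26.6  16.8] [-22.6  32.5  16.8]
body near top L/R [-22.5 -26.   42.8] [-22.5  31.9  42.8]
body far top [11.4  2.3 42.8]
notch [-66.1 -14.   52. ] [-66.1  12.8  52. ]
```

drive_tool([
  [0.06, 0, 0.2, 0, 0, 0, 0.3],
  [0, 0, 0.2, 0, 0, 0, 0.3],
  [0, 0, 0.1, 0, 0, 0, 0.3],
  [0, 0, 0, 0, 0, 0, 0.3],
  [0, 0, 0, 0, 0, 0, 0.3],
])

```text
time_s: 18.78
tool_pos: [0.6121, 0.0784, 0.0986]
tool_rot: [180.0, 0.0, -169.9]
force: [-0.2, -0.3, 0.8]
grip_width: 0.0592
```

drive_tool([
  [0, 0, 0.08, 0, 0, 0, 0.3],
  [0, 0, 0, 0, 0, 0, 0.3],
  [0, 0, 0, 0, 0, 0, 0.3],
])

```text
time_s: 19.03
tool_pos: [0.6121, 0.0784, 0.0985]
tool_rot: [180.0, -0.0, -169.9]
force: [-2.6, -0.1, 5.4]
grip_width: 0.0596
```

drive_tool([
  [0, 0, 0.08, 0, 0, 0, 0.3],
  [0, 0, 0, 0, 0, 0, 0.3],
  [0, 0, 0, 0, 0, 0, 0.3],
])

```text
time_s: 19.28
tool_pos: [0.6121, 0.0784, 0.0985]
tool_rot: [180.0, -0.0, -169.9]
force: [-5.4, -0.4, 10.4]
grip_width: 0.0595
```

drive_tool([
  [0, 0.2, -0.06, 0, 0, 0, 0.3],
  [0, 0.3, 0, 0, 0, 0, 0.3],
  [0, 0.3, 0, 0, 0, 0, 0.3],
  [0, 0.3, 0, 0, 0, 0, 0.3],
  [0, 0.2, 0, 0, 0, 0, 0.3],
  [0, 0.1, 0, 0, 0, 0, 0.3],
  [0, 0, 0, 0, 0, 0, 0.3],
  [0, 0, 0, 0, 0, 0, 0.3],
])

```text
time_s: 19.95
tool_pos: [0.611, 0.0915, 0.0985]
tool_rot: [-179.9, 0.2, -169.9]
force: [0.1, -2.7, 5.2]
grip_width: 0.0591
```

```bash
python3 snap.py wrist w15; python3 - <<'E'
from h import *
i=cv2.imread("pics/w15.png"); crop(i,240,200,440,350,3.6,"w15c.png")
from cell import env; print(w2u(env.get_obs()["tool_pos"]))
E
```

```text
20.0 [0.611  0.0914 0.0985] [-179.94    0.18 -169.92] [-30.   24.8  23.4 100.4 -11.4  57.   97.7] [ 0.19 -2.59  5.86] 0.0596
[-4.88285672 16.43664749 98.50856015]
```

View pics/w15c.png

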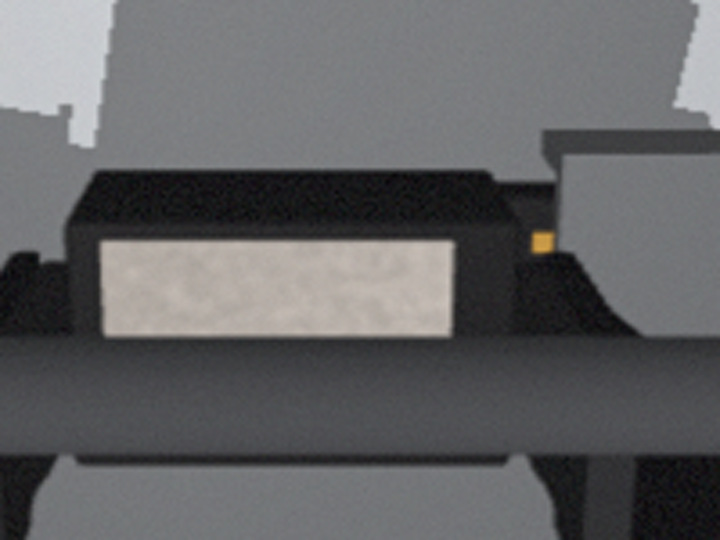

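drive_tool([
  [0.08, 0.15, 0, 0, 0, 0, 0.3],
  [0, 0.15, 0, 0, 0, 0, 0.3],
  [0, 0, 0, 0, 0, 0, 0.3],
  [0, 0, 0, 0, 0, 0, 0.3],
], force=50)

```text
time_s: 20.33
tool_pos: [0.6098, 0.0938, 0.0985]
tool_rot: [-179.9, 0.2, -169.9]
force: [0.9, -4.2, 6.0]
grip_width: 0.0589
```

drive_tool([
  [0, 0.1, 0, 0, 0, 0, 0.3],
  [0, 0.1, 0, 0, 0, 0, 0.3],
  [0, 0, 0, 0, 0, 0, 0.3],
  [0, 0, 0, 0, 0, 0, 0.3],
])

```text
time_s: 20.67
tool_pos: [0.6096, 0.0944, 0.0986]
tool_rot: [-179.8, 0.2, -170.0]
force: [1.7, -4.5, 6.1]
grip_width: 0.0591
```

drive_tool([
  [0, 0.1, 0, 0, 0, 0, 0.3],
  [0, 0.1, 0, 0, 0, 0, 0.3],
  [0, 0, 0, 0, 0, 0, 0.3],
  [0, 0, 0, 0, 0, 0, 0.3],
])

```text
time_s: 21.0
tool_pos: [0.6094, 0.0956, 0.0986]
tool_rot: [-179.8, 0.2, -170.0]
force: [1.0, -6.9, 5.8]
grip_width: 0.0591
```

drive_tool([
  [0, 0.1, 0, 0, 0, 0, 0.3],
  [0, 0.1, 0, 0, 0, 0, 0.3],
  [0, 0, 0, 0, 0, 0, 0.3],
  [0, 0, 0, 0, 0, 0, 0.3],
])

```text
time_s: 21.33
tool_pos: [0.6092, 0.0967, 0.0987]
tool_rot: [-179.7, 0.2, -170.0]
force: [2.5, -9.0, 7.0]
grip_width: 0.0592
```

drive_tool([
  [0, 0.1, 0, 0, 0, 0, 0.3],
  [0, 0.1, 0, 0, 0, 0, 0.3],
  [0, 0, 0, 0, 0, 0, 0.3],
  [0, 0, 0, 0, 0, 0, 0.3],
])

```text
time_s: 21.67
tool_pos: [0.6089, 0.0978, 0.0987]
tool_rot: [-179.6, 0.2, -170.1]
force: [1.6, -9.0, 7.0]
grip_width: 0.0591
```

drive_tool([
  [0, 0.1, 0, 0, 0, 0, 0.3],
  [0, 0.1, 0, 0, 0, 0, 0.3],
  [0, 0, 0, 0, 0, 0, 0.3],
  [0, 0, 0, 0, 0, 0, 0.3],
])

```text
time_s: 22.0
tool_pos: [0.6088, 0.0988, 0.0988]
tool_rot: [-179.6, 0.2, -170.1]
force: [2.6, -11.5, 6.9]
grip_width: 0.0592
```

```bash
python3 snap.py wrist w16; python3 - <<'E'
from h import *
i=cv2.imread("pics/w16.png"); crop(i,240,200,440,350,3.6,"w16c.png")
from cell import env; print(w2u(env.get_obs()["tool_pos"]))
E
```

```text
22.05 [0.6088 0.0988 0.0988] [-179.58    0.2  -170.09] [-31.   24.7  23.4 100.5 -10.9  56.9  96.4] [  1.61 -10.87   7.63] 0.0591
[-5.76836337 24.12256815 98.76565369]
```

View pics/w16c.png

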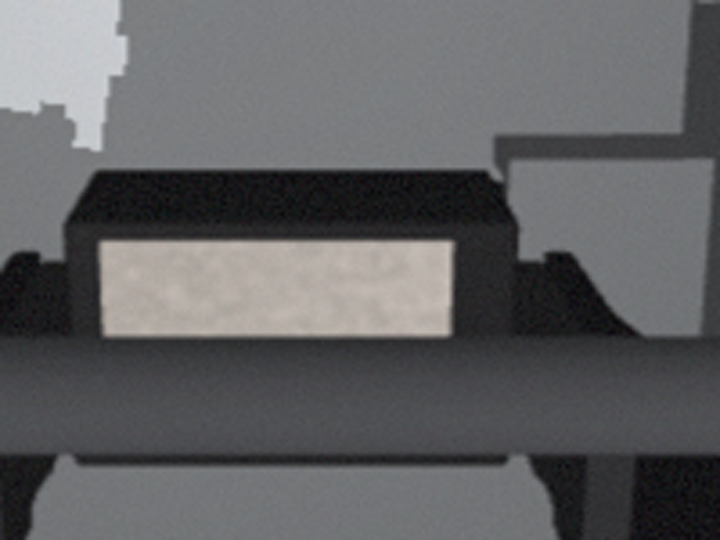

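drive_tool([
  [0, 0.1, 0, 0, 0, 0, 0.3],
  [0, 0.1, 0, 0, 0, 0, 0.3],
  [0, 0, 0, 0, 0, 0, 0.3],
  [0, 0, 0, 0, 0, 0, 0.3],
])

```text
time_s: 22.38
tool_pos: [0.6086, 0.0992, 0.0988]
tool_rot: [-179.5, 0.2, -170.1]
force: [3.2, -14.5, 7.3]
grip_width: 0.0593
```

drive_tool([
  [0, 0.1, 0, 0, 0, 0, 0.3],
  [0, 0.1, 0, 0, 0, 0, 0.3],
  [0, 0, 0, 0, 0, 0, 0.3],
  [0, 0, 0, 0, 0, 0, 0.3],
])

```text
time_s: 22.72
tool_pos: [0.6086, 0.0995, 0.0989]
tool_rot: [-179.3, 0.2, -170.2]
force: [2.7, -16.2, 7.5]
grip_width: 0.0594
```

drive_tool([
  [0, 0.1, 0, 0, 0, 0, 0.3],
  [0, 0.1, 0, 0, 0, 0, 0.3],
  [0, 0, 0, 0, 0, 0, 0.3],
  [0, 0, 0, 0, 0, 0, 0.3],
])

```text
time_s: 23.05
tool_pos: [0.6085, 0.0996, 0.099]
tool_rot: [-179.2, 0.2, -170.2]
force: [2.7, -19.0, 8.1]
grip_width: 0.0593
```

```bash
python3 snap.py wrist w17; python3 snap.py scene s17; python3 snap.py top t17; python3 - <<'E'
from h import *
i=cv2.imread("pics/w17.png"); crop(i,240,200,440,350,3.6,"w17c.png")
i=cv2.imread("pics/s17.png"); crop(i,220,100,460,310,3.2,"s17c.png")
from cell import env; print(w2u(env.get_obs()["tool_pos"]))
E
```

```text
23.1 [0.6085 0.0996 0.099 ] [-179.22    0.2  -170.24] [-31.3  24.7  23.5 100.6 -10.6  56.8  95.8] [  3.95 -19.65   8.66] 0.0593
23.15 [0.6085 0.0996 0.099 ] [-179.22    0.2  -170.24] [-31.3  24.7  23.5 100.6 -10.6  56.8  95.8] [  3.15 -19.57   8.86] 0.0594
23.2 [0.6085 0.0996 0.099 ] [-179.22    0.2  -170.24] [-31.3  24.7  23.5 100.6 -10.6  56.8  95.8] [  2.15 -19.34   8.16] 0.0592
[-5.87454296 24.95119697 98.98185937]
```

View pics/w17c.png

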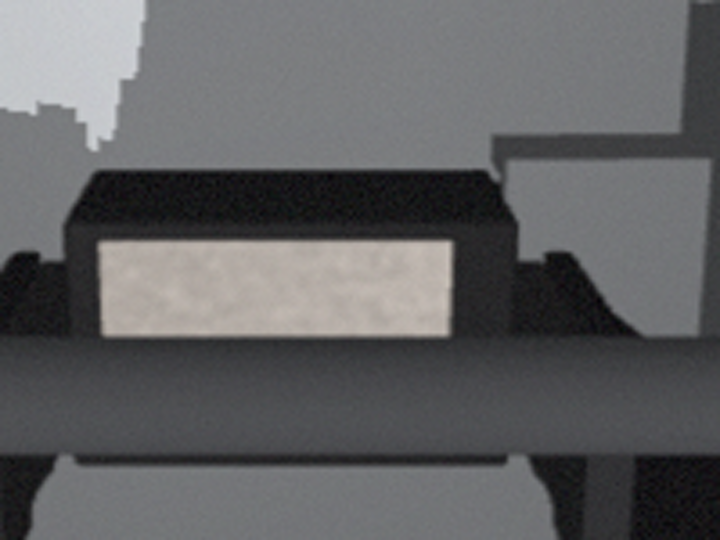

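View pics/s17c.png

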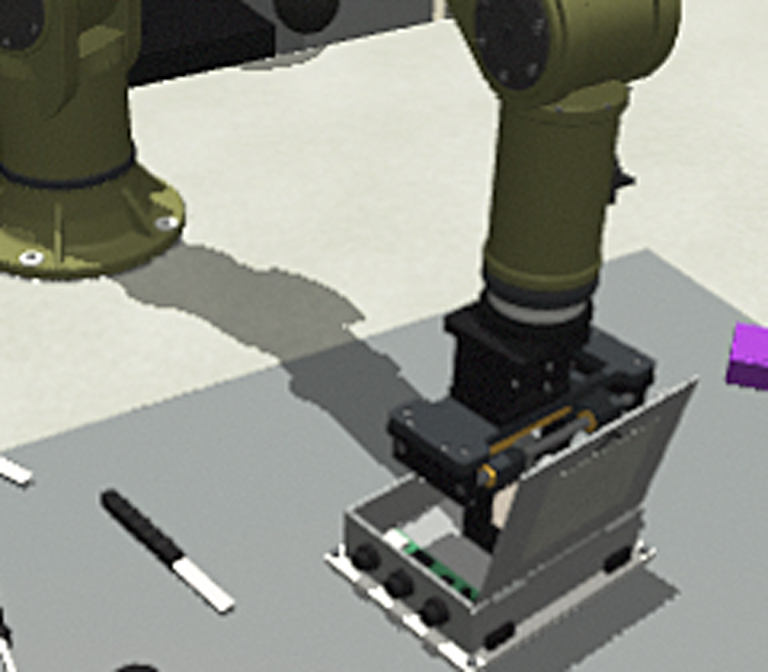

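View pics/t17.png

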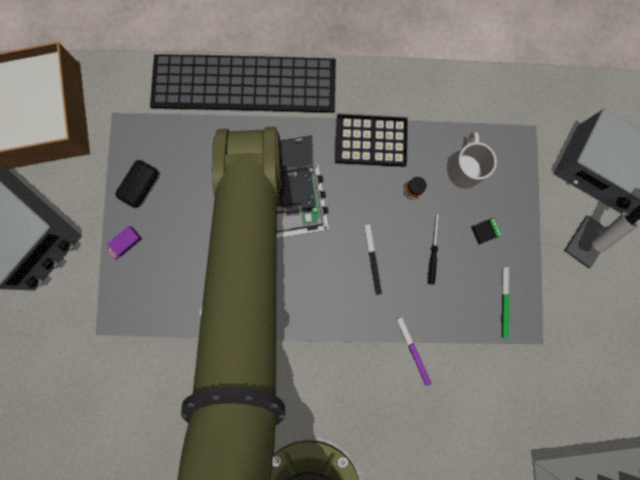

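```bash
python3 - <<'E'
from cell import env
print(env.sign_off()); print(env.get_obs())
E
```

```text
the job is handed in; nothing more can be done
None
the job is handed in; nothing more can be done
```

I've handed the job in. The lid is open, and the pack is pushed against the lip with the gripper still holding it; no verdict came back.

**Lid:** I levered it up through the notch with the pry tool and swung it back until it stood past upright. I put it at about 1.75 rad from the blade tip's position. The last scene picture shows it still standing open.

**Pry tool:** It lies flat on the bench beside the unit, let go. By my estimate its tip is about 0.2 m from the unit's origin.

**Pack:** It sits on the unit's floor with its tongue under the lip. I gripped it end to end with the fingertips above the lip, because a grip across its width would have put the gripper's body into the raised lid.
- **Push:** The force rose steadily as the contacts gave, up to about 11 N. It then climbed to about 19 N with almost no further movement, which I took as the shoulder meeting the lip.
- **Position:** The tool's centre stood at unit (-5.9, 25.0) mm when I handed in, against a home of (-6, 24).
- **Picture:** In the last wrist view the shoulder edge coincides with the lip edge to about 0.5 mm.

**Checks that disagreed:**
- My estimate of the unit's y position varied by about 0.5 to 2.4 mm between views. I therefore judged "home" by the hard stop and the picture, not by coordinates.
- Under the push the gripper tilted by about 0.8°.

In the last top view the bystanders I can see have not moved. The arm covers most of the tweezers there, and I touched nothing near them.

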